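# Fill the sloping magazine with sensor housings

### The arm

A 6-joint arm with a two-finger parallel gripper is mounted at the origin on the work surface. World frame = base frame: x ahead of the robot, y to its left, z up, the work surface at z = 0. Lengths are in m, angles in rad, forces in N, time in s.
With the tool pointing down it reaches from about 0.25 to 0.775 m from the base axis. Payload 4 kg.
Tool frame: the origin (TCP) lies between the finger pads; the fingertips stand 14 mm ahead of it and the grasp point (between the pads) lies 5 mm behind it; z points along the fingers, y is the direction in which the jaws open and shut (so a half turn about z gives the same grasp; the last joint's range is limited). The gripper opens to 94 mm and grips with 3 to 60 N. Pads are 16 mm wide; open, the fingers measure 119 mm over their backs; the gripper's body (75 mm by 177 mm) begins 78 mm behind the grasp point.
Start: joints at [1.246, 0.087, 1.371, -0, 1.684, -0.103], TCP at [0.121, 0.537, 0.22] pointing down, gripper open.
Joint ranges: [-3.1, 3.1], [-0.76, 2.03], [0.27, 2.55], [-1.08, 4.22], [0.17, 2.65], [-2.57, 2.57]. Speed limits (rad/s): [2.79, 2.79, 3.14, 3.14, 3.14, 3.14].

### API

Orientations are given as [roll, pitch, yaw] about the fixed x, y, z axes, in that order (R = Rz(yaw) Ry(pitch) Rx(roll)).
In Python, from bench import robot, cams, spotter gives the robot as it stands.
- The arm moves only by the shell command python3 -m inch 'ROWS'. ROWS is JSON, a list of rows, each an object of numbers: "grip": the opening, from 0 (shut) to 1 (fully open); "dx", "dy", "dz": the shift along the tool's x, y, z in units of 25 mm (1.0 is 25 mm); "rx", "ry", "rz": the turn, a rotation vector about the tool's x, y, z in units of 5 degrees (1.0 is 5 degrees). A call has 1 to 12 rows; each row shifts and turns the pose as measured when the row begins, along the tool's axes as they then stand; what a row does not reach is not made up. A row lasts 1/8 s, in which the tool goes at most 62.5 mm and 10.7 degrees, less where a joint would pass 70% of its speed; a pose out of reach is approached as far as the arm can. A call is refused whole if a number of a shift passes 1 or a number of a turn 1, either way. A call with a gripper value outside its range is refused whole. The fingers move at their own pace and stop on an object; the grip force is fixed at half the most. Time passes only in rows, so rows that do not move let the fingers close. It gives the time, the measured TCP pose, the force and the opening at its end, in the units of the state.
- robot.get_obs(): the state, without advancing time (a new reading comes with each control period).
- cams.snapshot(name): name is "scene" or "top" or "wrist"; returns a dict with "frame" (384x512x3 uint8, red, green, blue), "intrinsics" (3x3 intrinsics, pixels), "eye" and "orientation" of the camera in the world. Camera axes: x right, y up, looking along -z (the intrinsics and any distortion apply to the point x, -y, -z); pixel columns grow to the right and rows downward; lengths in m; the calibration is good to about 2 mm. A picture is of the moment at which its call begins. There is no depth.
- robot.close_job(): hands the job in, once; it reports no verdict.
Trained networks look in a picture, given as the dict that the camera call returned (one of the last four; its "shot" number tells which), for a name from the list of things; names that differ only in an ending like _2 or _b are one class to them, and where a whole thing is asked for, a point or a joint stands for the part that bears it (a point fixed in the world has none). Each returns a list of dicts, best first, with "score" (0 to 1); they miss things now and then, are a little off and sometimes report something else, mostly with a low value. They report only what shows in the picture. A call takes as long as a camera call. They do not tell look-alikes from the thing itself.
- spotter.regions_of(picture, query): "pixels" (384x512 bool, what is visible of it) and "extent" ([left, top, right, bottom] in pixels, round what is visible of it).
- spotter.place_of(picture, query): "pixel" ([column, row] in pixels: a listed point, or the origin of a listed thing).
The state is a dict: "time": time; "joint_positions": joint angles; "qvel": joint speeds; "joint_torque": joint torques, N m; "tool_pos": TCP position; "ee_rot": TCP orientation; "wrist_force": force on the tool from outside, world axes, zero at the start; "wrist_torque": the same for the moment, N m; "width": finger opening in m.
Only numpy, scipy, OpenCV 4.12 (cv2) and the standard library are available. Lean on these libraries where they do the work, as an engineer would, in place of code of your own. Each camera call takes 0.05 s, during which the arm holds its last target.

### The job

Fill the sloping magazine for the laser welder: slide the two loose sensor housings in at its upper end, connector snout first like the one already inside, pushing each through between the two spring clips. The full row presses against the sprung buffer at the bottom, so push the last one firmly down until both clips have snapped shut behind it and hold the row; do not disturb the other things on the bench.

Things in the scene. Friction and masses are not known exactly. Their poses are not given: they have to be found in the camera images.
- rail: aluminium magazine rail, 408 long x 72 wide, fixed on a stand, its floor sloping 22 degrees. Origin: on the floor's centre line between the tips of the two spring clips, 135 above the bench. x points downhill along the floor, y across, z square out of the floor (22 degrees off upright). Slippery: a free housing slides down by itself
- rail_apron (a point): centre of the loading apron's floor, rail x = -92; axes as the rail. The apron is the flat open upper end, rail x = -140 to -45, with low guides 60 apart, 9 high. A housing laid here slides down until its flange's front corners meet the clips (its centre then at about rail x = -69, its rear end at -109) and is held there
- rail_slot (a point): floor of the slot, on its centre line, rail x = 45. The slot runs from rail x = 8 down to the buffer: 53 wide inside for the flange; from x = 20 under lips from 10 to 14 above the floor and 38 apart (room for the block), their upper ends bent up from x = 9
- buffer (a joint): sprung end buffer, the plate that ends the row: travel downhill (m), 0 relaxed with its face at rail x = 233, stops hard at 0.016. 8 N to start it, 13 N at 7 mm, 19 N at the stop. Three housings take 240, so the row must be pressed down at least 7 mm on to the buffer before the clips can close behind the last; let go, it presses the row back up against the clips
- rail_end (a point): inner face of the fixed bracket at the rail's lower end, behind the buffer, rail x = 262, 16 above the floor, on the centre line; axes as the rail
- clip_left (a joint): spring clip on the rail's +y side (rad): 0 shut, about 0.15 as a flange passes, grows opening outward. Leaf 9 high, hinged at rail x = -45, y = 29, running in to its tip at x = 0, y = 18, sprung shut. Pushing a flange through both takes up to about 10 N (plus the buffer for the last). It snaps in behind the flange's rear end once that is past x = 0. Pushers over 12 above the floor clear it
- clip_right (a joint): the same for the mirror-image clip on the -y side
- housing_a_mid (a point): loose stainless steel sensor housing lying on its flange, about 0.4 kg, 80 x 50 x 40 overall. Point: its centre, 20 above the underside; x points forward to the snout, y across, z up. Flange 80 x 50, 8 thick, underneath; on it a block 32 wide, 58 long (x = -40 to +18, rear flush with the flange's rear), from 8 to 40 above the underside; a round snout in front
- housing_b_mid (a point): second loose housing, identical to housing_a, with the same point and axes
- housing_c_mid (a point): third, identical housing, already in the slot against the relaxed buffer, its centre at rail x = 193, snout downhill; same point and axes
- housing_a_snout (a point): centre of the end face of housing_a's connector snout (diameter 22, 22 long, end flush with the flange's front end), 40 ahead of its centre, 24 above its underside
- housing_b_snout (a point): centre of the end face of housing_b's connector snout (diameter 22, 22 long, end flush with the flange's front end), 40 ahead of its centre, 24 above its underside
- housing_c_snout (a point): centre of the end face of housing_c's connector snout (diameter 22, 22 long, end flush with the flange's front end), 40 ahead of its centre, 24 above its underside
- housing_a: housing_a itself; origin at the centre of the flange's underside, axes as for its centre point
- housing_b: housing_b itself; origin at the centre of the flange's underside, axes as for its centre point
- housing_c: housing_c itself; origin at the centre of the flange's underside, axes as for its centre point
- round_sensor_mid (a point): bystander: upright round sensor body, diameter 34, 75 high, brass tip; point half-way up
- caliper_mid (a point): bystander: digital caliper lying flat, 180 long along its x, 12 thick; point near the middle of the beam
- mould_block_mid (a point): bystander: dark steel mould insert block 66 x 52 x 36 high; point at its centre
- wire_spool_mid (a point): bystander: black spool of filler wire, diameter 60, 32 high; point at its centre
- tape_reel_mid (a point): bystander: pink tape reel lying flat, outer diameter 100, 22 high; point at its centre
- solvent_mid (a point): bystander: upright white solvent bottle, diameter 60, 150 high; point half-way up
- wire_brush_mid (a point): bystander: wooden brush about 190 long lying flat along its x; point near its middle
Things that resemble listed ones, but are neither listed nor needed, are in the scene too. What is shaped like the housing_a but pink is not meant. Leave any orange or purple look-alike of the housing_b alone.

How it is judged:
By the outcome, as a careful person would: the job done as asked, in the order asked, and still so for the second after the job is handed in, with the robot touching nothing.
It also fails if it takes over 72 s, if anything falls off the work surface, if the arm or the gripper's body presses on something with over 40 N, if the wrist force passes 120 N, or if a joint passes its speed limit or range.

## Working session

There is one attempt and no reset: what is moved stays moved. The work goes in short steps, Python scripts to look and compute and a shell command to move; the robot and the scene stay as the last step left them, time stands still between calls to the robot, and variables do not carry over. Pictures are saved under pics/ and viewed, and the job is handed in when it is done.

```bash
ls; mkdir -p pics; python3 - <<'E'
from bench import robot,cams,spotter
import cv2
print(robot.get_obs())
for n in ["scene","top","wrist"]:
    s=cams.snapshot(n); cv2.imwrite(f"pics/{n}0.png",s["frame"][:,:,::-1]); print(n,s["intrinsics"],s["eye"],s["orientation"],s.keys())
E
```

```text
pics
{'time': 0.0, 'joint_positions': array([ 1.24590976e+00,  8.79057084e-02,  1.37225078e+00,  1.49830294e-05,
        1.68359952e+00, -1.03114609e-01]), 'qvel': array([ 0.00055648,  0.00026091, -0.00023985,  0.00072523, -0.00116602,
        0.00091326]), 'joint_torque': array([ 2.40716745e-04, -3.40168083e+01, -3.02431941e+01,  7.18981633e-02,
        3.27333400e-02, -1.59909823e-04]), 'tool_pos': array([0.1208167 , 0.53602987, 0.21833286]), 'ee_rot': array([-3.13944233e+00, -2.37489989e-04,  2.91982211e+00]), 'wrist_force': array([-0.65294874,  0.25924608, -0.0833296 ]), 'wrist_torque': array([ 0.03685841, -0.01659557,  0.00880544]), 'width': 0.09391226325795991}
scene [[377.3901842    0.         252.20104651]
 [  0.         377.3901842  192.92437151]
 [  0.           0.           1.        ]] [1.07037814 0.84733761 0.74191851] [ 9.96652202e-01 -1.15182340e-03  2.51987939e+00] dict_keys(['frame', 'intrinsics', 'eye', 'orientation', 'shot'])
top [[371.63708408   0.         257.36890073]
 [  0.         371.63708408 192.57953196]
 [  0.           0.           1.        ]] [0.35855042 0.0298756  1.19375229] [ 0.13653973 -0.00230142 -1.59494656] dict_keys(['frame', 'intrinsics', 'eye', 'orientation', 'shot'])
wrist [[301.15109112   0.         251.48593046]
 [  0.         301.15109112 191.71685946]
 [  0.           0.           1.        ]] [0.05479365 0.55033559 0.38225186] [-2.39381042e-01  1.22659591e-03  1.34837881e+00] dict_keys(['frame', 'intrinsics', 'eye', 'orientation', 'shot'])
```

View pics/scene0.png

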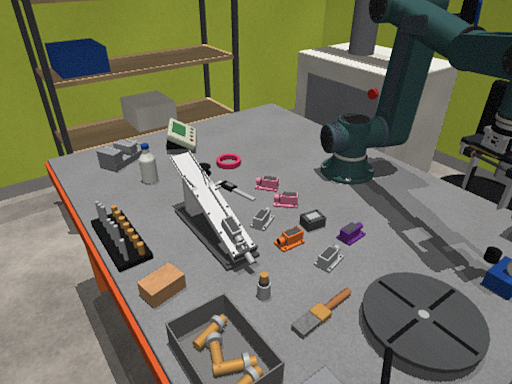

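View pics/top0.png

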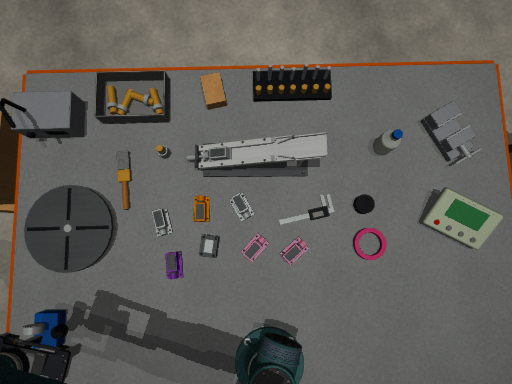

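View pics/wrist0.png

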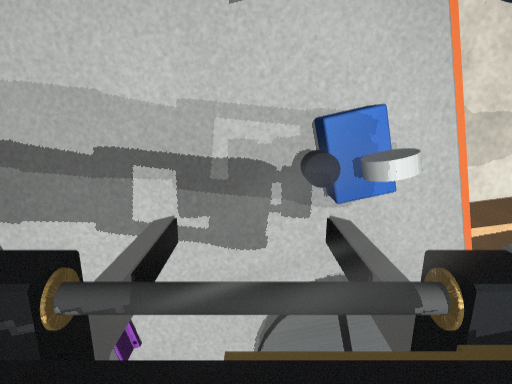

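```bash
cat > h.py <<'E'
from bench import robot,cams,spotter
import numpy as np, cv2
from scipy.spatial.transform import Rotation as R
def rot(o): return R.from_euler('xyz',o).as_matrix()
def ray(s,px):
    K=s["intrinsics"]; d=np.array([(px[0]-K[0,2])/K[0,0],-(px[1]-K[1,2])/K[1,1],-1.]); d=rot(s["orientation"])@d
    return np.array(s["eye"]),d/np.linalg.norm(d)
def proj(s,P):
    K=s["intrinsics"]; c=(np.atleast_2d(P)-s["eye"])@rot(s["orientation"]); 
    return np.c_[K[0,0]*c[:,0]/-c[:,2]+K[0,2],K[1,1]*-c[:,1]/-c[:,2]+K[1,2]]
def tri(obs):
    A=np.zeros((3,3));b=np.zeros(3)
    for s,p in obs:
        e,d=ray(s,p);M=np.eye(3)-np.outer(d,d);A+=M;b+=M@e
    X=np.linalg.solve(A,b); return X,[np.round(np.linalg.norm(proj(s,X)[0]-p),1) for s,p in obs]
def onz(s,p,z):
    e,d=ray(s,p); return e+d*(z-e[2])/d[2]
def save(s,name,box=None,k=1):
    f=s["frame"][:,:,::-1]
    if box: f=f[box[1]:box[3],box[0]:box[2]]
    cv2.imwrite("pics/"+name,cv2.resize(f,None,fx=k,fy=k,interpolation=cv2.INTER_CUBIC))
E
python3 - <<'E'
from h import *
sc=cams.snapshot("scene");tp=cams.snapshot("top")
save(sc,"sc1.png",(160,140,380,300),3.6);save(tp,"tp1.png",(120,120,340,285),3.6)
for q in ["housing_a","housing_a_mid","housing_a_snout","rail","rail_apron","rail_slot","rail_end","clip_left","clip_right","buffer","round_sensor_mid","solvent_mid","tape_reel_mid","wire_spool_mid","caliper_mid","mould_block_mid","wire_brush_mid"]:
    for n,s in(("sc",sc),("tp",tp)):
        print(q,n,[(np.round(r["pixel"]).astype(int).tolist(),round(r["score"],2)) for r in spotter.place_of(s,q)][:8])
E
```

```text
housing_a sc [([228, 236], 0.94), ([283, 202], 0.88), ([330, 261], 0.87), ([351, 235], 0.8), ([262, 218], 0.65), ([288, 243], 0.61), ([267, 188], 0.55), ([313, 220], 0.53)]
housing_a tp [([162, 223], 0.92), ([294, 250], 0.84), ([174, 264], 0.81), ([240, 205], 0.79), ([200, 211], 0.7), ([221, 152], 0.54)]
housing_a_mid sc [([263, 222], 0.67), ([266, 183], 0.63), ([268, 209], 0.53)]
housing_a_mid tp [([254, 247], 0.96), ([208, 246], 0.69), ([292, 253], 0.68), ([242, 207], 0.65)]
housing_a_snout sc [([268, 208], 0.93), ([276, 195], 0.8), ([240, 243], 0.73), ([256, 177], 0.52)]
housing_a_snout tp [([264, 237], 0.95), ([302, 243], 0.85), ([250, 218], 0.8), ([199, 155], 0.58)]
rail sc [([199, 181], 0.7), ([269, 206], 0.62), ([247, 249], 0.59)]
rail tp []
rail_apron sc [([188, 164], 0.61), ([227, 164], 0.43)]
rail_apron tp [([310, 146], 0.86), ([277, 150], 0.67)]
rail_slot sc [([205, 197], 0.77), ([201, 183], 0.5)]
rail_slot tp [([265, 150], 0.69), ([241, 205], 0.52)]
rail_end sc [([248, 249], 0.75), ([310, 222], 0.23)]
rail_end tp [([197, 153], 0.6)]Traceback (most recent call last):
  File "<stdin>", line 6, in <module>
ValueError: it knows: caliper_mid, housing, housing_a_mid, housing_a_snout, housing_b_mid, housing_b_snout, housing_c_mid, housing_c_snout, mould_block_mid, rail, rail_apron, rail_end, rail_slot, round_sensor_mid
```

```bash
ls pics
```

```text
sc1.png
scene0.png
top0.png
tp1.png
wrist0.png
```

View pics/sc1.png

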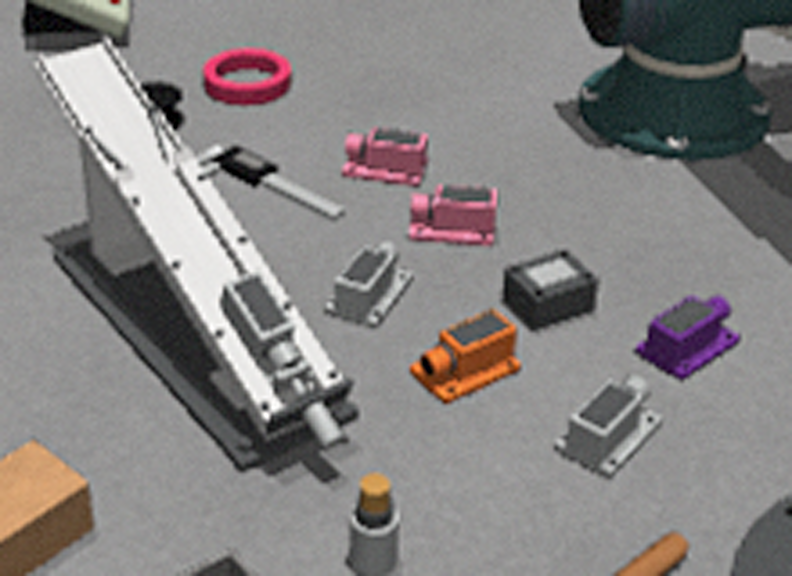

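View pics/tp1.png

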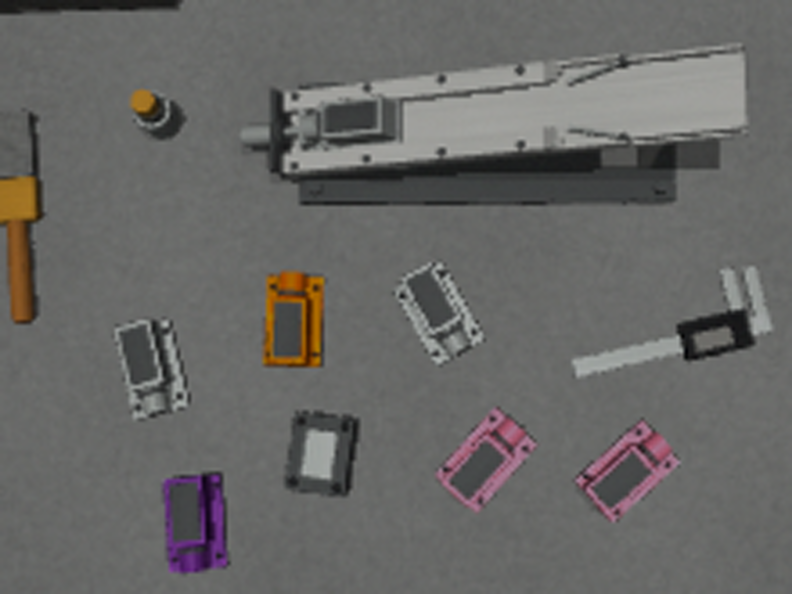

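```bash
python3 - <<'E'
from h import *
sc=cams.snapshot("scene");tp=cams.snapshot("top")
def C(p): return (120+p[0]/3.6,120+p[1]/3.6)
def S(p): return (160+p[0]/3.6,140+p[1]/3.6)
for n,p in dict(houA_block=(435,300),houA_sn=(458,345),houB_block=(140,355),houB_sn=(155,405),apU=(745,46),apL=(745,131),lipU=(548,72),lipL=(548,137),lowU=(290,90),lowL=(290,172)).items():
    print(n,[np.round(onz(tp,C(p),z),3)[:2] for z in (0.03,0.04,0.14,0.19)])
# triangulate rail corners: upper end
for n,a,b in (("upL(scene left)",(745,46),(37,60)),("upR",(745,131),(108,40)),("houA top rear",(418,278),None)):
    if b: print(n,tri([(tp,C(a)),(sc,S(b))]))
E
```

```text
houA_block [array([0.485, 0.076]), array([0.484, 0.076]), array([0.473, 0.072]), array([0.468, 0.07 ])]
houA_sn [array([0.446, 0.057]), array([0.445, 0.057]), array([0.437, 0.054]), array([0.434, 0.053])]
houB_block [array([0.443, 0.333]), array([0.443, 0.331]), array([0.435, 0.305]), array([0.432, 0.292])]
houB_sn [array([0.4 , 0.32]), array([0.4  , 0.317]), array([0.396, 0.292]), array([0.394, 0.28 ])]
apU [array([ 0.708, -0.206]), array([ 0.705, -0.204]), array([ 0.675, -0.184]), array([ 0.66 , -0.174])]
apL [array([ 0.63 , -0.202]), array([ 0.628, -0.2  ]), array([ 0.604, -0.18 ]), array([ 0.593, -0.17 ])]
lipU [array([ 0.688, -0.029]), array([ 0.685, -0.028]), array([ 0.657, -0.023]), array([ 0.643, -0.021])]
lipL [array([ 0.629, -0.027]), array([ 0.626, -0.026]), array([ 0.603, -0.022]), array([ 0.592, -0.019])]
lowU [array([0.677, 0.202]), array([0.674, 0.201]), array([0.647, 0.186]), array([0.633, 0.179])]
lowL [array([0.602, 0.203]), array([0.6  , 0.201]), array([0.579, 0.186]), array([0.569, 0.179])]
upL(scene left) (array([ 0.65966226, -0.17360461,  0.1876339 ]), [np.float64(0.5), np.float64(0.4)])
upR (array([ 0.59168567, -0.16980051,  0.18907709]), [np.float64(0.5), np.float64(0.5)])
```

```bash
python3 -m inch '[{"dx":-1,"dy":-0.37},{"dx":-1,"dy":-0.37},{"dx":-1,"dy":-0.37},{"dx":-1,"dy":-0.37},{"dx":-1,"dy":-0.37},{"dx":-1,"dy":-0.37},{"dx":-1,"dy":-0.37},{"dx":-1,"dy":-0.37},{"dx":-1,"dy":-0.37},{"dx":-1,"dy":-0.37},{"dx":-1,"dy":-0.37},{"dx":-1,"dy":-0.37}]'
```

```text
invalid input at $[0]: expected keys grip, dx, dy, dz, rx, ry, rz
```

```bash
python3 -m inch '[{"grip":0.7,"dx":-1,"dy":-0.37,"dz":0,"rx":0,"ry":0,"rz":0},{"grip":0.7,"dx":-1,"dy":-0.37,"dz":0,"rx":0,"ry":0,"rz":0},{"grip":0.7,"dx":-1,"dy":-0.37,"dz":0,"rx":0,"ry":0,"rz":0},{"grip":0.7,"dx":-1,"dy":-0.37,"dz":0,"rx":0,"ry":0,"rz":0},{"grip":0.7,"dx":-1,"dy":-0.37,"dz":0,"rx":0,"ry":0,"rz":0},{"grip":0.7,"dx":-1,"dy":-0.37,"dz":0,"rx":0,"ry":0,"rz":0},{"grip":0.7,"dx":-1,"dy":-0.37,"dz":0,"rx":0,"ry":0,"rz":0},{"grip":0.7,"dx":-1,"dy":-0.37,"dz":0,"rx":0,"ry":0,"rz":0},{"grip":0.7,"dx":-1,"dy":-0.37,"dz":0,"rx":0,"ry":0,"rz":0},{"grip":0.7,"dx":-1,"dy":-0.37,"dz":0,"rx":0,"ry":0,"rz":0},{"grip":0.7,"dx":-1,"dy":-0.37,"dz":0,"rx":0,"ry":0,"rz":0},{"grip":0.7,"dx":-1,"dy":-0.37,"dz":0,"rx":0,"ry":0,"rz":0}]'
python3 - <<'E'
from h import *
w=cams.snapshot("wrist"); save(w,"w1.png",None,1.5); print(w["eye"],w["orientation"],robot.get_obs()["tool_pos"])
E
```

```text
time: 2.55
tool_pos: [0.3964, 0.3583, 0.2199]
ee_rot: [3.139, 0.001, 2.924]
wrist_force: [-0.9, 0.5, -0.3]
width: 0.0655
[0.32997082 0.37164772 0.38366231] [-0.24016673 -0.00279192  1.35283771] [0.39899992 0.35642761 0.21967977]
```

View pics/w1.png

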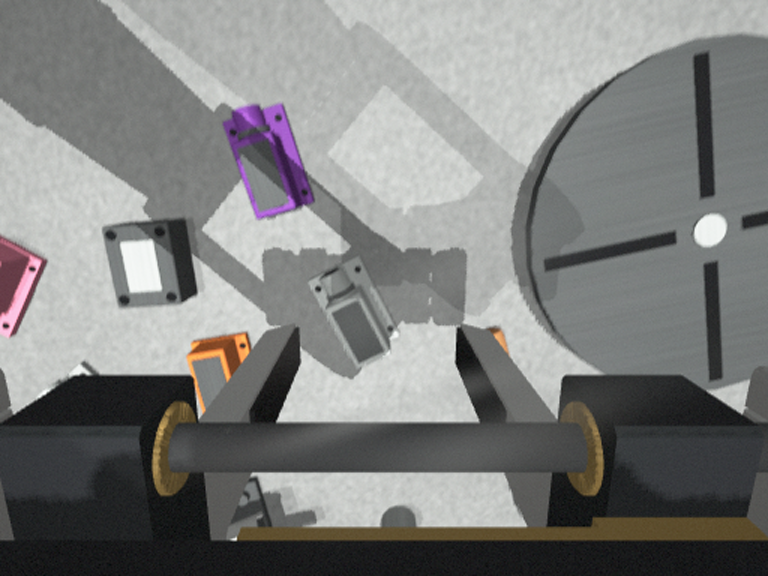

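```bash
python3 -m inch '[{"grip":0.7,"dx":-0.2,"dy":0,"dz":0,"rx":0,"ry":0,"rz":-0.9},{"grip":0.7,"dx":-0.2,"dy":0,"dz":0,"rx":0,"ry":0,"rz":-0.9},{"grip":0.7,"dx":0,"dy":0,"dz":0,"rx":0,"ry":0,"rz":-0.9},{"grip":0.7,"dx":0,"dy":0,"dz":0,"rx":0,"ry":0,"rz":-0.9},{"grip":0.7,"dx":0,"dy":0,"dz":0,"rx":0,"ry":0,"rz":-0.9},{"grip":0.7,"dx":0,"dy":0,"dz":0,"rx":0,"ry":0,"rz":-0.9},{"grip":0.7,"dx":0,"dy":0,"dz":0,"rx":0,"ry":0,"rz":0}]'
python3 - <<'E'
from h import *
w=cams.snapshot("wrist"); save(w,"w2.png",(180,140,340,260),5); print(w["eye"],w["orientation"],robot.get_obs()["tool_pos"],robot.get_obs()["ee_rot"])
import pickle; pickle.dump(w,open("w2.pkl","wb"))
E
```

```text
time: 3.48
tool_pos: [0.4084, 0.355, 0.2195]
ee_rot: [3.141, 0.002, -2.878]
wrist_force: [0.8, -0.1, 0.3]
width: 0.0654
[0.34260361 0.33592145 0.38320106] [-2.41717955e-01 -8.95157502e-04  1.83361181e+00] [0.40838811 0.35501916 0.21952701] [ 3.14145827e+00  1.79900839e-03 -2.87849967e+00]
```

View pics/w2.png

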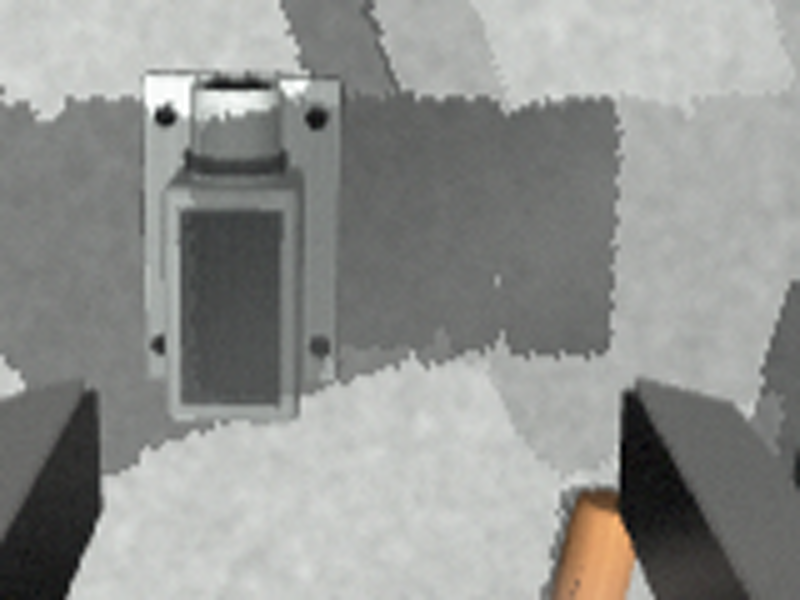

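```bash
cat >> h.py <<'E'
from scipy.optimize import least_squares
def fit(obs,x0,fixz=None):
    # obs: list of (snap, local pts, px); params x,y,z,yaw (upright)
    def P(v,L): return np.asarray(L)@R.from_euler('z',v[3]).as_matrix().T+v[:3]
    f=lambda v: np.concatenate([(proj(s,P(v,L))-np.asarray(p)).ravel() for s,L,p in obs]+([[ (v[2]-fixz)*5000]] if fixz is not None else []))
    r=least_squares(f,x0); return r.x,np.round(f(r.x),1)
def toolcmd(target,rpy=None):
    o=robot.get_obs(); M=rot(o["ee_rot"]); d=M.T@(np.asarray(target)-o["tool_pos"])/0.025
    print("pos",np.round(o["tool_pos"],4),"rpy",np.round(o["ee_rot"],3),"shift units",np.round(d,2))
    if rpy is not None: print("rot units",np.round(R.from_matrix(M.T@(rpy if np.ndim(rpy)==2 else rot(rpy))).as_rotvec(degrees=True)/5,2))
E
python3 - <<'E'
from h import *
import pickle; w=pickle.load(open("w2.pkl","rb"))
px=np.array([(145,72),(341,80),(170,418),(299,416)])/5+[180,140]
L=np.array([(40,25,8),(40,-25,8),(-40,16,40),(-40,-16,40)])/1000
for fz in (None,0): 
    v,r=fit([(w,L,px)],[0.43,0.33,0,-2.88],fz); print(v,r)
tp=cams.snapshot("top")
# predicted in top
Lm=np.array([(40,0,24),(-11,0,40)])/1000@R.from_euler('z',v[3]).as_matrix().T+v[:3]
print((proj(tp,Lm)-120)*3.6)
E
```

```text
[ 0.43385575  0.33008439 -0.0075444  -2.89601944] [-0.   0.5  0.1 -0.4 -0.2 -0.4  0.   0.4]
[ 4.31970374e-01  3.30202613e-01 -1.37057823e-05 -2.89575940e+00] [-0.4 -0.2  0.6 -1.1 -0.4  0.3  0.3  1.1 -0.1]
[[155.97505437 413.03390672]
 [137.53155839 355.19661551]]
```

```bash
python3 - <<'E'
from h import *
toolcmd([0.4437,0.3327,0.030],[np.pi,0,-2.896])
E
```

```text
pos [0.4084 0.355  0.2195] rpy [ 3.141e+00  2.000e-03 -2.879e+00] shift units [-1.12 -1.23  7.58]
rot units [0.   0.02 0.2 ]
```

```bash
python3 -m inch '[{"grip":0.7,"dx":-0.56,"dy":-0.6,"dz":0.9,"rx":0,"ry":0,"rz":0.2},{"grip":0.7,"dx":-0.56,"dy":-0.6,"dz":0.9,"rx":0,"ry":0,"rz":0},{"grip":0.7,"dx":0,"dy":0,"dz":0.9,"rx":0,"ry":0,"rz":0},{"grip":0.7,"dx":0,"dy":0,"dz":0.9,"rx":0,"ry":0,"rz":0},{"grip":0.7,"dx":0,"dy":0,"dz":0.9,"rx":0,"ry":0,"rz":0},{"grip":0.7,"dx":0,"dy":0,"dz":0,"rx":0,"ry":0,"rz":0}]'
python3 - <<'E'
from h import *
toolcmd([0.4437,0.3327,0.030],[np.pi,0,-2.896])
w=cams.snapshot("wrist"); save(w,"w3.png",(150,100,390,280),3.3)
E
```

```text
time: 4.32
tool_pos: [0.4445, 0.3333, 0.105]
ee_rot: [3.14, 0.004, -2.902]
wrist_force: [0.3, -1.3, -0.0]
width: 0.0658
pos [0.4445 0.3333 0.105 ] rpy [ 3.14   0.004 -2.902] shift units [ 0.05 -0.02  3.  ]
rot units [ 0.02  0.05 -0.07]
```

View pics/w3.png

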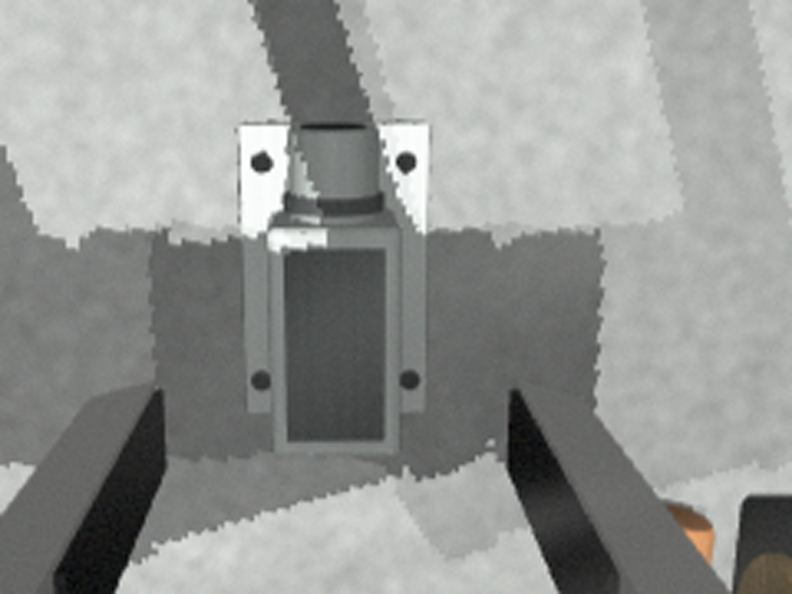

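```bash
python3 -m inch '[{"grip":0.7,"dx":0,"dy":0,"dz":0.75,"rx":0,"ry":0,"rz":0},{"grip":0.7,"dx":0,"dy":0,"dz":0.75,"rx":0,"ry":0,"rz":0},{"grip":0.7,"dx":0,"dy":0,"dz":0.75,"rx":0,"ry":0,"rz":0},{"grip":0.7,"dx":0,"dy":0,"dz":0.75,"rx":0,"ry":0,"rz":0},{"grip":0.7,"dx":0,"dy":0,"dz":0,"rx":0,"ry":0,"rz":0},{"grip":0.2,"dx":0,"dy":0,"dz":0,"rx":0,"ry":0,"rz":0},{"grip":0.2,"dx":0,"dy":0,"dz":0,"rx":0,"ry":0,"rz":0},{"grip":0.2,"dx":0,"dy":0,"dz":0,"rx":0,"ry":0,"rz":0},{"grip":0.2,"dx":0,"dy":0,"dz":0,"rx":0,"ry":0,"rz":0},{"grip":0.2,"dx":0,"dy":0,"dz":0,"rx":0,"ry":0,"rz":0}]'
```

```text
time: 5.62
tool_pos: [0.4499, 0.3368, 0.0344]
ee_rot: [3.136, 0.019, -2.903]
wrist_force: [-0.1, 0.2, -2.4]
width: 0.0322
```

```bash
python3 -m inch '[{"grip":0.2,"dx":0,"dy":0,"dz":-1,"rx":0,"ry":0,"rz":0},{"grip":0.2,"dx":0,"dy":0,"dz":-1,"rx":0,"ry":0,"rz":0},{"grip":0.2,"dx":0,"dy":0,"dz":-1,"rx":0,"ry":0,"rz":0},{"grip":0.2,"dx":0,"dy":0,"dz":-1,"rx":0,"ry":0,"rz":0},{"grip":0.2,"dx":0,"dy":0,"dz":-1,"rx":0,"ry":0,"rz":0},{"grip":0.2,"dx":0,"dy":0,"dz":-1,"rx":0,"ry":0,"rz":0},{"grip":0.2,"dx":0,"dy":0,"dz":-1,"rx":0,"ry":0,"rz":0},{"grip":0.2,"dx":0,"dy":0,"dz":-1,"rx":0,"ry":0,"rz":0},{"grip":0.2,"dx":0,"dy":0,"dz":-1,"rx":0,"ry":0,"rz":0},{"grip":0.2,"dx":0,"dy":0,"dz":-1,"rx":0,"ry":0,"rz":0},{"grip":0.2,"dx":0,"dy":0,"dz":-1,"rx":0,"ry":0,"rz":0}]'
python3 - <<'E'
from h import *
import pickle
sc=cams.snapshot("scene");tp=cams.snapshot("top")
pickle.dump((sc,tp),open("st.pkl","wb"))
save(sc,"sc2.png",(160,140,280,270),4.6);save(tp,"tp2.png",(180,120,340,180),5)
E
```

```text
time: 7.0
tool_pos: [0.4396, 0.3318, 0.2976]
ee_rot: [-3.139, -0.018, -2.903]
wrist_force: [-0.0, 0.7, -4.7]
width: 0.032
```

View pics/sc2.png

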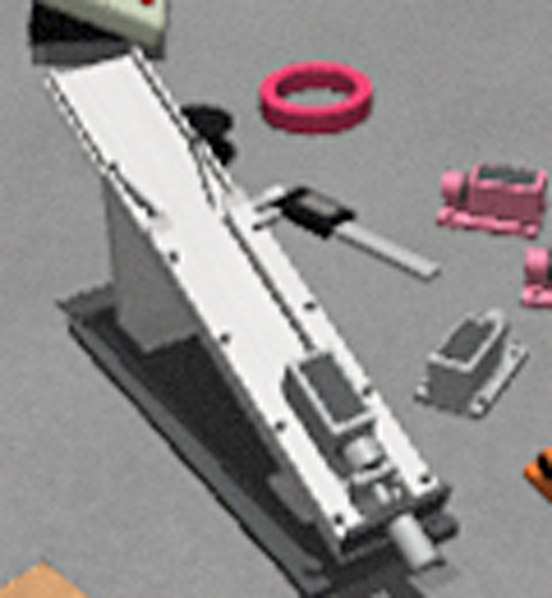

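View pics/tp2.png

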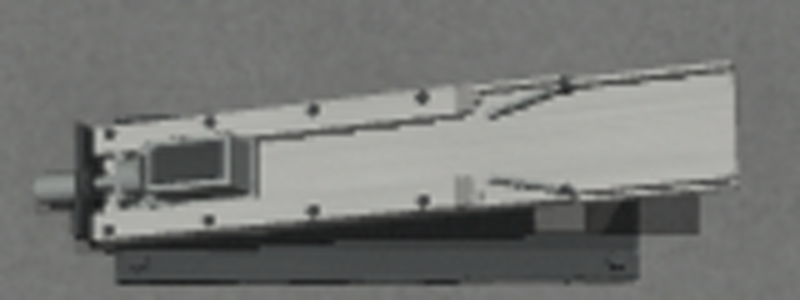

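```bash
python3 - <<'E'
from h import *
import pickle
sc,tp=pickle.load(open("st.pkl","rb"))
L=np.array([(0,-18,9),(0,18,9),(-45,-29,9),(-45,29,9),(-140,-36,9),(-140,36,9),(153,-16,40),(153,16,40)])/1000
T=np.array([(490,117),(492,180),(566,84),(570,190),(735,62),(737,188),(228,137),(230,183)])/5+[180,120]
S=np.array([(157,214),(217,208),(108,165),(193,142),(47,72),(138,50),(285,371),(325,350)])/4.6+[160,140]
def Rr(yaw,p): return (R.from_euler('z',yaw)*R.from_euler('y',p)).as_matrix()
def f(v,full=True):
    P=L@Rr(v[3],v[4]).T+v[:3]
    return np.concatenate([(proj(tp,P)-T).ravel(),(proj(sc,P)-S).ravel()])
x0=[0.625,-0.03,0.135,1.5,np.radians(22)]
r=least_squares(f,x0,loss='soft_l1'); print(r.x,np.degrees(r.x[3:])); print(np.round(f(r.x).reshape(-1,2),1).tolist())
g=lambda v:f([v[0],v[1],0.135,v[2],np.radians(22)])
r2=least_squares(g,[.625,-.03,1.5],loss='soft_l1'); print(r2.x,np.degrees(r2.x[2])); print(np.round(g(r2.x).reshape(-1,2),1).tolist())
E
```

```text
[ 0.62870399 -0.04397805  0.12939933  1.54353444  0.3953699 ] [88.438009   22.65302649]
[[0.4, 0.1], [0.1, -0.5], [-0.0, 1.4], [-0.6, -0.1], [-1.1, -0.2], [-0.9, -0.1], [1.2, -0.7], [0.6, 0.5], [0.6, 0.1], [-1.9, -2.0], [1.4, 1.1], [-0.2, 0.8], [-0.5, 0.3], [0.3, -0.6], [-0.7, -0.9], [0.4, -0.1]]
[ 0.62842654 -0.04261378  1.54315383] 88.41620141444893
[[0.1, -0.3], [-0.3, -0.8], [-0.2, 1.0], [-0.8, -0.4], [-1.1, -0.5], [-0.9, -0.3], [0.5, -1.3], [-0.1, -0.0], [0.8, -1.3], [-1.7, -3.5], [1.5, -0.3], [-0.0, -0.5], [-0.5, -0.9], [0.4, -1.8], [-0.5, -2.8], [0.7, -2.0]]
```

```bash
cat >> h.py <<'E'
RAIL=np.array([0.6285,-0.043,0.135]); RR=(R.from_euler('z',np.radians(88.4))*R.from_euler('y',np.radians(22))).as_matrix()
RT=RR@np.diag([1,-1,-1.])
def rw(p): return RAIL+RR@(np.asarray(p)/1000)
def wr(P): return RR.T@(np.asarray(P)-RAIL)*1000
def railstat(target):
    o=robot.get_obs(); print("t",round(o["time"],2),"rail mm",np.round(wr(o["tool_pos"]),1),"F rail",np.round(RR.T@o["wrist_force"],1),"width",round(o["width"],4),"q",np.round(o["joint_positions"],2))
    toolcmd(rw(target),RT)
E
python3 -m inch '[{"grip":0.2,"dx":0,"dy":0,"dz":0,"rx":0,"ry":0,"rz":1},{"grip":0.2,"dx":0,"dy":0,"dz":0,"rx":0,"ry":0,"rz":1},{"grip":0.2,"dx":0,"dy":0,"dz":0,"rx":0,"ry":0,"rz":1},{"grip":0.2,"dx":0,"dy":0,"dz":0,"rx":0,"ry":0,"rz":1},{"grip":0.2,"dx":0,"dy":0,"dz":0,"rx":0,"ry":0,"rz":1},{"grip":0.2,"dx":0,"dy":0,"dz":0,"rx":0,"ry":0,"rz":1},{"grip":0.2,"dx":0,"dy":0,"dz":0,"rx":0,"ry":0,"rz":1},{"grip":0.2,"dx":0,"dy":0,"dz":0,"rx":0,"ry":0,"rz":1},{"grip":0.2,"dx":0,"dy":0,"dz":0,"rx":0,"ry":0,"rz":1},{"grip":0.2,"dx":0,"dy":0,"dz":0,"rx":0,"ry":0,"rz":1},{"grip":0.2,"dx":0,"dy":0,"dz":0,"rx":0,"ry":0,"rz":1},{"grip":0.2,"dx":0,"dy":0,"dz":0,"rx":0,"ry":0,"rz":1}]'
python3 -c "
from h import *
railstat([-106,0,120])"
```

```text
time: 8.6
tool_pos: [0.4341, 0.3291, 0.2706]
ee_rot: [-3.088, -0.013, 2.298]
wrist_force: [0.1, 0.1, -4.0]
width: 0.0318
t 8.6 rail mm [289.1 204.7 263. ] F rail [ 1.6 -0.1 -3.7] width 0.0318 q [ 0.54  0.11  1.24  0.    1.84 -0.18]
pos [0.4341 0.3291 0.2706] rpy [-3.088 -0.013  2.298] shift units [-17.83  -5.59  -0.56]
rot units [ 1.03 -4.1   8.67]
```

```bash
python3 -m inch '[{"grip":0.2,"dx":-1,"dy":-0.3,"dz":-0.3,"rx":0,"ry":0,"rz":0},{"grip":0.2,"dx":-1,"dy":-0.3,"dz":-0.3,"rx":0,"ry":0,"rz":0},{"grip":0.2,"dx":-1,"dy":-0.3,"dz":-0.3,"rx":0,"ry":0,"rz":0},{"grip":0.2,"dx":-1,"dy":-0.3,"dz":-0.3,"rx":0,"ry":0,"rz":0},{"grip":0.2,"dx":-1,"dy":-0.3,"dz":-0.2,"rx":0,"ry":0,"rz":0},{"grip":0.2,"dx":-1,"dy":-0.3,"dz":-0.2,"rx":0,"ry":0,"rz":0},{"grip":0.2,"dx":-1,"dy":-0.3,"dz":0,"rx":0,"ry":0,"rz":0},{"grip":0.2,"dx":-1,"dy":-0.3,"dz":0,"rx":0,"ry":0,"rz":0},{"grip":0.2,"dx":-1,"dy":-0.3,"dz":0,"rx":0,"ry":0,"rz":0},{"grip":0.2,"dx":-1,"dy":-0.3,"dz":0,"rx":0,"ry":0,"rz":0},{"grip":0.2,"dx":-1,"dy":-0.3,"dz":0,"rx":0,"ry":0,"rz":0},{"grip":0.2,"dx":-1,"dy":-0.3,"dz":0,"rx":0,"ry":0,"rz":0}]'
python3 -c "
from h import *
railstat([-106,0,120])"
```

```text
time: 10.1
tool_pos: [0.5661, 0.0387, 0.2808]
ee_rot: [-3.052, -0.035, 2.302]
wrist_force: [0.7, 0.7, -4.7]
width: 0.0319
t 10.1 rail mm [ 19.5  64.6 165.1] F rail [ 2.4 -0.7 -4.1] width 0.0319 q [-0.01  0.19  1.13 -0.04  1.9  -0.75]
pos [0.5661 0.0387 0.2808] rpy [-3.052 -0.035  2.302] shift units [-5.63 -1.82 -0.24]
rot units [ 0.56 -4.17  8.82]
```

```bash
python3 -m inch '[{"grip":0.2,"dx":-0.5,"dy":-0.2,"dz":0,"rx":0.06,"ry":-0.46,"rz":0.98},{"grip":0.2,"dx":-0.5,"dy":-0.2,"dz":0,"rx":0.06,"ry":-0.46,"rz":0.98},{"grip":0.2,"dx":-0.5,"dy":-0.2,"dz":0,"rx":0.06,"ry":-0.46,"rz":0.98},{"grip":0.2,"dx":-0.5,"dy":0,"dz":-0.1,"rx":0.06,"ry":-0.46,"rz":0.98},{"grip":0.2,"dx":-0.5,"dy":0,"dz":-0.1,"rx":0.06,"ry":-0.46,"rz":0.98},{"grip":0.2,"dx":-0.5,"dy":0,"dz":-0.1,"rx":0.06,"ry":-0.46,"rz":0.98},{"grip":0.2,"dx":-0.5,"dy":0,"dz":-0.1,"rx":0.06,"ry":-0.46,"rz":0.98},{"grip":0.2,"dx":-0.5,"dy":0,"dz":-0.1,"rx":0.06,"ry":-0.46,"rz":0.98},{"grip":0.2,"dx":0,"dy":0,"dz":0,"rx":0.06,"ry":-0.46,"rz":0.98},{"grip":0.2,"dx":0,"dy":0,"dz":0,"rx":0,"ry":0,"rz":0}]'
python3 -c "
from h import *
railstat([-106,0,100])"
```

```text
time: 11.35
tool_pos: [0.591, -0.0578, 0.2791]
ee_rot: [-3.105, 0.385, 1.534]
wrist_force: [0.8, -0.3, -4.5]
width: 0.0317
t 11.35 rail mm [-68.7  37.1 127.7] F rail [ 1.4 -0.8 -4.3] width 0.0317 q [ 0.02  0.22  1.15 -0.39  1.81 -0.02]
pos [ 0.591  -0.0578  0.2791] rpy [-3.105  0.385  1.534] shift units [-1.48  1.54  1.05]
rot units [-0.46  0.01 -0.1 ]
```

```bash
python3 -m inch '[{"grip":0.2,"dx":-0.74,"dy":0.77,"dz":0.3,"rx":-0.4,"ry":0,"rz":-0.1},{"grip":0.2,"dx":-0.74,"dy":0.77,"dz":0.3,"rx":0,"ry":0,"rz":0},{"grip":0.2,"dx":0,"dy":0,"dz":0.4,"rx":0,"ry":0,"rz":0},{"grip":0.2,"dx":0,"dy":0,"dz":0,"rx":0,"ry":0,"rz":0}]'
python3 - <<'E'
from h import *
railstat([-106,0,60])
sc=cams.snapshot("scene");w=cams.snapshot("wrist");tp=cams.snapshot("top")
save(sc,"sc3.png",(140,120,300,240),4.5); save(w,"w4.png",None,1.5)
import pickle; pickle.dump((sc,w,tp),open("p3.pkl","wb"))
E
```

```text
time: 11.85
tool_pos: [0.6265, -0.1022, 0.2619]
ee_rot: [-3.124, 0.378, 1.556]
wrist_force: [0.5, 0.2, -5.0]
width: 0.0319
t 11.85 rail mm [-102.5    0.3   95.4] F rail [ 2.1 -0.5 -4.5] width 0.0319 q [-0.05  0.28  1.11 -0.38  1.74 -0.1 ]
pos [ 0.6265 -0.1022  0.2619] rpy [-3.124  0.378  1.556] shift units [-0.15  0.03  1.42]
rot units [-0.15 -0.07  0.14]
```

View pics/sc3.png

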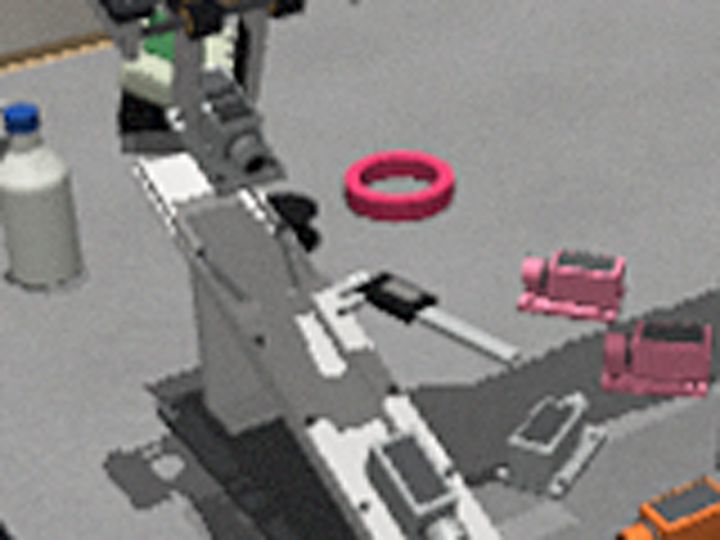

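View pics/w4.png

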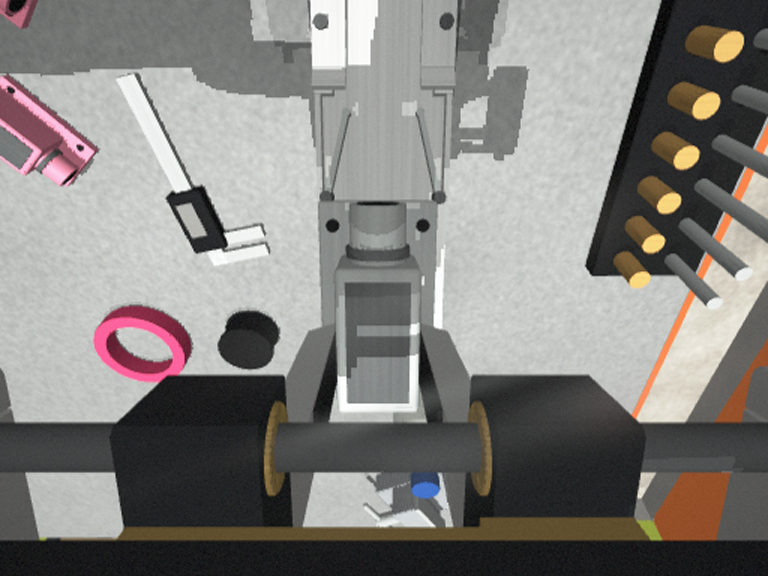

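```bash
python3 - <<'E'
from h import *
import pickle
sc,w,tp=pickle.load(open("p3.pkl","rb"))
Lw=np.array([(0,-18,9),(0,18,9),(-45,-29,9),(-45,29,9)])/1000
# image left = tool -y = rail +y
W=np.array([(418,110),(349,110),(440,197),(327,197)])/1.5
sc0,tp0=pickle.load(open("st.pkl","rb"))
L=np.array([(0,-18,9),(0,18,9),(-45,-29,9),(-45,29,9),(-140,-36,9),(-140,36,9),(153,-16,40),(153,16,40)])/1000
T=np.array([(490,117),(492,180),(566,84),(570,190),(735,62),(737,188),(228,137),(230,183)])/5+[180,120]
def Rr(yaw,p=np.radians(22)): return (R.from_euler('z',yaw)*R.from_euler('y',p)).as_matrix()
def fw(v): return (proj(w,Lw@Rr(v[3]).T+v[:3])-W).ravel()
x0=np.r_[RAIL,np.radians(88.4)]
print("resid of current est",np.round(fw(x0).reshape(-1,2),1).tolist())
r=least_squares(lambda v:np.r_[fw(v),(v[2]-.135)*1000],x0); print("wrist only",r.x,np.degrees(r.x[3]),np.round(fw(r.x),1))
r=least_squares(lambda v:np.r_[fw(v),(proj(tp0,L@Rr(v[3]).T+v[:3])-T).ravel()],x0); print("w+top",r.x,np.degrees(r.x[3]),np.round(r.fun,1))
# housing in hand relative tool
o=robot.get_obs(); M=rot(o["ee_rot"]); t=o["tool_pos"]
LH=np.array([(40,25,8),(40,-25,8),(-40,16,40),(-40,-16,40),(18,16,40),(18,-16,40)])/1000
H=np.array([(319,203),(436,203),(340,411),(418,411),(337,270),(418,270)])/1.5
H0=M@np.diag([1,-1,-1.])
def fh(v): 
    P=LH@(H0@R.from_euler('yz',[v[4],v[3]]).as_matrix()).T+t+M@v[:3]
    return (proj(w,P)-H).ravel()
r=least_squares(fh,[0.018,0,0.034,0,0]); print("housing origin in tool mm",np.round(r.x[:3]*1000,1),"yaw,pitch deg",np.degrees(r.x[3:]),np.round(r.fun,1))
E
```

```text
resid of current est [[-2.3, 0.3], [-2.2, -0.2], [-5.1, 1.0], [-0.7, 0.2]]
wrist only [ 0.63033349 -0.04257818  0.13544359  1.55575001] 89.13790934477422 [ 0.1 -0.5  0.  -0.3 -2.2  0.3  2.1  0.3]
w+top [ 0.63001982 -0.04314445  0.13399694  1.55268323] 88.96219593725459 [-0.4 -0.1 -0.2 -0.1 -2.9  0.3  1.8  0.1  0.2 -0.8 -0.1 -1.3 -0.2  0.5
 -0.6 -1.  -1.1 -1.4 -0.7 -1.2  0.6 -1.3  0.2  0. ]
housing origin in tool mm [17.7  0.5 43.1] yaw,pitch deg [ 0.42174828 -1.06495193] [ 0.1  0.7 -0.   0.1 -0.6 -0.3  0.2 -0.6 -1.6  0.3  1.9 -0.1]
```

```bash
sed -i 's/RAIL=np.array(\[0.6285,-0.043,0.135\])/RAIL=np.array([0.6302,-0.0427,0.135])/; s/np.radians(88.4))\*/np.radians(88.95))*/' h.py; python3 -c "
from h import *
railstat([-104,0,48])"
```

```text
t 12.0 rail mm [-103.3    1.8   97.8] F rail [ 1.5 -0.1 -3.5] width 0.0316 q [-0.05  0.27  1.11 -0.39  1.74 -0.1 ]
pos [ 0.6273 -0.1019  0.2643] rpy [-3.129  0.379  1.554] shift units [-0.04  0.1   1.99]
rot units [-0.14 -0.05  0.02]
```

```bash
python3 -m inch '[{"grip":0.2,"dx":0,"dy":0.1,"dz":0.5,"rx":-0.14,"ry":-0.05,"rz":0},{"grip":0.2,"dx":-0.05,"dy":0,"dz":0.5,"rx":0,"ry":0,"rz":0},{"grip":0.2,"dx":0,"dy":0,"dz":0.5,"rx":0,"ry":0,"rz":0},{"grip":0.2,"dx":0,"dy":0,"dz":0.4,"rx":0,"ry":0,"rz":0},{"grip":0.2,"dx":0,"dy":0,"dz":0,"rx":0,"ry":0,"rz":0}]'
python3 -c "
from h import *
railstat([-104,0,40])"
```

```text
time: 12.62
tool_pos: [0.6287, -0.121, 0.2173]
ee_rot: [-3.14, 0.383, 1.556]
wrist_force: [-0.3, 0.0, -4.8]
width: 0.0318
t 12.62 rail mm [-1.034e+02  1.000e-01  4.700e+01] F rail [ 1.8  0.3 -4.5] width 0.0318 q [-0.08  0.27  1.21 -0.38  1.63 -0.1 ]
pos [ 0.6287 -0.121   0.2173] rpy [-3.14   0.383  1.556] shift units [-0.02  0.    0.28]
rot units [ 0.   -0.01  0.04]
```

```bash
python3 -m inch '[{"grip":0.2,"dx":0,"dy":0,"dz":0.2,"rx":0,"ry":0,"rz":0},{"grip":0.2,"dx":0,"dy":0,"dz":0.15,"rx":0,"ry":0,"rz":0},{"grip":0.2,"dx":0,"dy":0,"dz":0,"rx":0,"ry":0,"rz":0}]'
python3 - <<'E'
from h import *
railstat([-104,0,36])
sc=cams.snapshot("scene"); save(sc,"sc4.png",(150,130,250,220),6); w=cams.snapshot("wrist"); save(w,"w5.png",(150,30,350,300),2.2)
E
```

```text
time: 13.0
tool_pos: [0.6291, -0.1245, 0.2094]
ee_rot: [3.141, 0.383, 1.556]
wrist_force: [0.9, 0.3, -4.2]
width: 0.032
t 13.0 rail mm [-103.7   -0.4   38.3] F rail [ 1.8 -0.9 -3.8] width 0.032 q [-0.09  0.28  1.22 -0.38  1.61 -0.1 ]
pos [ 0.6291 -0.1245  0.2094] rpy [3.141 0.383 1.556] shift units [-0.01 -0.02  0.09]
rot units [ 0.02 -0.01  0.04]
```

View pics/sc4.png

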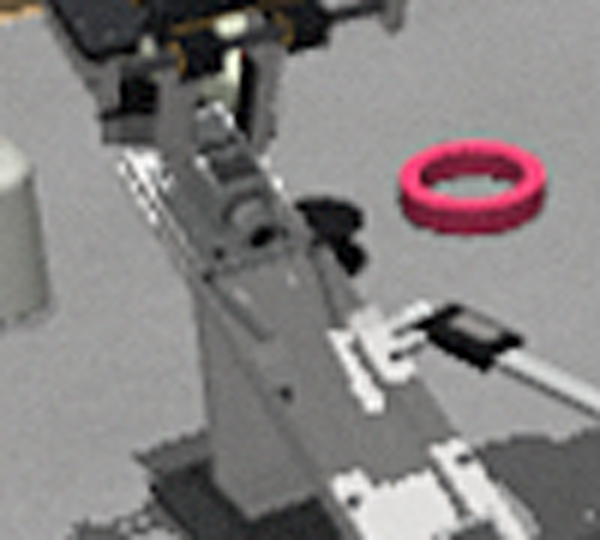

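View pics/w5.png

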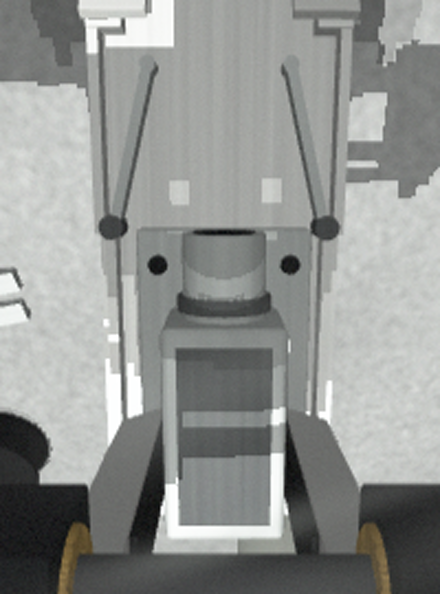

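```bash
python3 -m inch '[{"grip":0.2,"dx":0,"dy":0,"dz":0.12,"rx":0,"ry":0,"rz":0},{"grip":0.2,"dx":0,"dy":0,"dz":0,"rx":0,"ry":0,"rz":0}]'
python3 -c "
from h import *
railstat([-104,0,36])"
```

```text
time: 13.35
tool_pos: [0.6295, -0.1255, 0.2074]
ee_rot: [3.139, 0.383, 1.556]
wrist_force: [0.0, -1.1, -4.7]
width: 0.0316
t 13.35 rail mm [-103.8   -0.8   36.1] F rail [ 0.8 -0.1 -4.7] width 0.0316 q [-0.09  0.28  1.22 -0.38  1.61 -0.1 ]
pos [ 0.6295 -0.1255  0.2074] rpy [3.139 0.383 1.556] shift units [-0.01 -0.03  0.  ]
rot units [ 0.04 -0.01  0.03]
```

```bash
python3 -m inch '[{"grip":0.2,"dx":0,"dy":-0.02,"dz":0.15,"rx":0,"ry":0,"rz":0},{"grip":0.2,"dx":0,"dy":0,"dz":0,"rx":0,"ry":0,"rz":0}]'
python3 -c "
from h import *
railstat([-104,0,36])"
```

```text
time: 13.6
tool_pos: [0.6298, -0.1262, 0.2065]
ee_rot: [3.135, 0.383, 1.555]
wrist_force: [0.4, 0.2, -5.3]
width: 0.032
t 13.6 rail mm [-104.2   -1.2   35. ] F rail [ 2.2 -0.4 -4.9] width 0.032 q [-0.09  0.27  1.23 -0.38  1.6  -0.09]
pos [ 0.6298 -0.1262  0.2065] rpy [3.135 0.383 1.555] shift units [ 0.01 -0.05 -0.04]
rot units [ 0.09 -0.01  0.02]
```

```bash
python3 -m inch '[{"grip":0.2,"dx":0,"dy":-0.05,"dz":0.15,"rx":0.09,"ry":0,"rz":0},{"grip":0.2,"dx":0,"dy":0,"dz":0.1,"rx":0,"ry":0,"rz":0}]'
python3 -c "
from h import *
railstat([-104,0,36])"
```

```text
time: 13.85
tool_pos: [0.6304, -0.1268, 0.2063]
ee_rot: [3.134, 0.382, 1.553]
wrist_force: [-0.5, 4.3, 4.8]
width: 0.0316
t 13.85 rail mm [-104.7   -1.7   34.6] F rail [2.2 0.5 6.1] width 0.0316 q [-0.09  0.27  1.23 -0.38  1.6  -0.09]
pos [ 0.6304 -0.1268  0.2063] rpy [3.134 0.382 1.553] shift units [ 0.03 -0.07 -0.06]
rot units [ 0.09 -0.02  0.  ]
```

```bash
python3 -m inch '[{"grip":0.6,"dx":0,"dy":0,"dz":0,"rx":0,"ry":0,"rz":0},{"grip":0.6,"dx":0,"dy":0,"dz":0,"rx":0,"ry":0,"rz":0},{"grip":0.6,"dx":0,"dy":0,"dz":-0.5,"rx":0,"ry":0,"rz":0},{"grip":0.6,"dx":0,"dy":0,"dz":-1,"rx":0,"ry":0,"rz":0},{"grip":0.6,"dx":0,"dy":0,"dz":-1,"rx":0,"ry":0,"rz":0}]'
python3 - <<'E'
from h import *
railstat([-135,0,34])
w=cams.snapshot("wrist"); save(w,"w6.png",(130,30,370,300),2.2)
E
```

```text
time: 14.48
tool_pos: [0.6296, -0.1053, 0.2647]
ee_rot: [3.137, 0.386, 1.551]
wrist_force: [-0.2, -0.6, 0.4]
width: 0.0566
t 14.47 rail mm [-106.7   -0.5   96.8] F rail [-0.8  0.2  0.1] width 0.0566 q [-0.06  0.27  1.12 -0.39  1.72 -0.1 ]
pos [ 0.6296 -0.1053  0.2647] rpy [3.137 0.386 1.551] shift units [-1.13 -0.03  2.51]
rot units [ 0.05  0.02 -0.01]
```

View pics/w6.png

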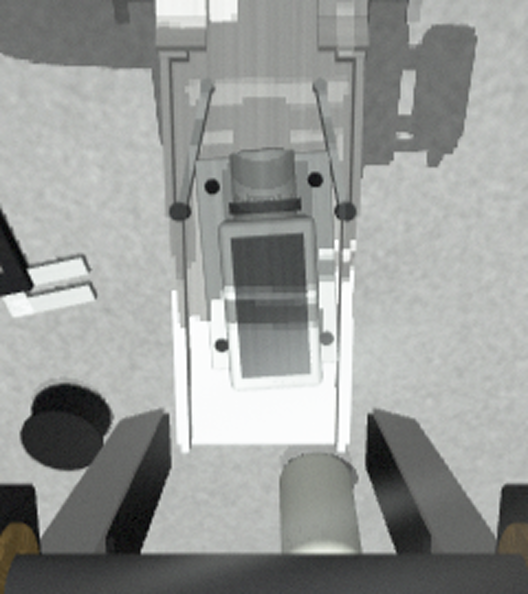

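```bash
python3 -m inch '[{"grip":0,"dx":-0.6,"dy":0,"dz":0,"rx":0.05,"ry":0,"rz":0},{"grip":0,"dx":-0.65,"dy":0,"dz":0.4,"rx":0,"ry":0,"rz":0},{"grip":0,"dx":0,"dy":0,"dz":0.6,"rx":0,"ry":0,"rz":0},{"grip":0,"dx":0,"dy":0,"dz":0.6,"rx":0,"ry":0,"rz":0},{"grip":0,"dx":0,"dy":0,"dz":0.5,"rx":0,"ry":0,"rz":0},{"grip":0,"dx":0,"dy":0,"dz":0,"rx":0,"ry":0,"rz":0}]'
python3 -c "
from h import *
railstat([-135,0,31])"
```

```text
time: 15.28
tool_pos: [0.6282, -0.1584, 0.2249]
ee_rot: [-3.141, 0.385, 1.55]
wrist_force: [-0.3, -0.2, -1.2]
width: 0.0016
t 15.28 rail mm [-1.409e+02 -1.000e-01  4.000e+01] F rail [ 0.3  0.3 -1.2] width 0.0016 q [-0.14  0.27  1.19 -0.38  1.62 -0.15]
pos [ 0.6282 -0.1584  0.2249] rpy [-3.141  0.385  1.55 ] shift units [ 0.24 -0.    0.36]
rot units [-0.02  0.02 -0.03]
```

```bash
python3 -m inch '[{"grip":0,"dx":0.3,"dy":0,"dz":0.35,"rx":0,"ry":0,"rz":0},{"grip":0,"dx":0.5,"dy":0,"dz":0,"rx":0,"ry":0,"rz":0},{"grip":0,"dx":0.5,"dy":0,"dz":0,"rx":0,"ry":0,"rz":0},{"grip":0,"dx":0.5,"dy":0,"dz":0,"rx":0,"ry":0,"rz":0},{"grip":0,"dx":0.5,"dy":0,"dz":0,"rx":0,"ry":0,"rz":0}]'
python3 - <<'E'
from h import *
railstat([0,0,31])
w=cams.snapshot("wrist"); save(w,"w7.png",(130,0,370,300),2)
E
```

```text
time: 15.9
tool_pos: [0.6298, -0.1098, 0.1983]
ee_rot: [3.137, 0.397, 1.546]
wrist_force: [-0.9, -2.8, 0.5]
width: 0.0006
t 15.9 rail mm [-85.9  -0.8  33.5] F rail [-2.8  0.9 -0.6] width 0.0006 q [-0.06  0.28  1.24 -0.4   1.6  -0.05]
pos [ 0.6298 -0.1098  0.1983] rpy [3.137 0.397 1.546] shift units [ 3.44 -0.06  0.05]
rot units [ 0.03  0.16 -0.07]
```

View pics/w7.png

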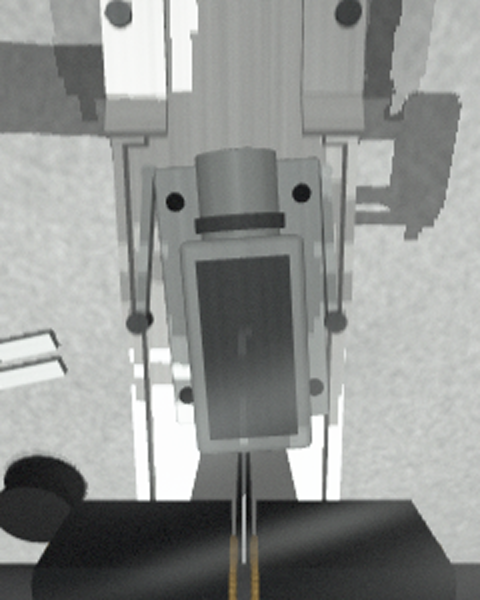

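```bash
python3 -m inch '[{"grip":0,"dx":-0.1,"dy":-0.2,"dz":0,"rx":0,"ry":0.16,"rz":0},{"grip":0,"dx":0.2,"dy":-0.1,"dz":0,"rx":0,"ry":0,"rz":-0.05},{"grip":0,"dx":0.3,"dy":0,"dz":0,"rx":0,"ry":0,"rz":0},{"grip":0,"dx":0.3,"dy":0,"dz":0,"rx":0,"ry":0,"rz":0}]'
python3 - <<'E'
from h import *
railstat([0,0,31])
w=cams.snapshot("wrist"); save(w,"w8.png",(130,0,370,300),2)
E
```

```text
time: 16.45
tool_pos: [0.6225, -0.0895, 0.1905]
ee_rot: [3.138, 0.379, 1.553]
wrist_force: [-0.0, -2.5, 1.1]
width: 0.0006
t 16.45 rail mm [-64.3   6.9  33.9] F rail [-2.8 -0.   0.1] width 0.0006 q [-0.03  0.27  1.27 -0.38  1.6  -0.03]
pos [ 0.6225 -0.0895  0.1905] rpy [3.138 0.379 1.553] shift units [2.57 0.28 0.13]
rot units [ 0.04 -0.06  0.01]
```

View pics/w8.png

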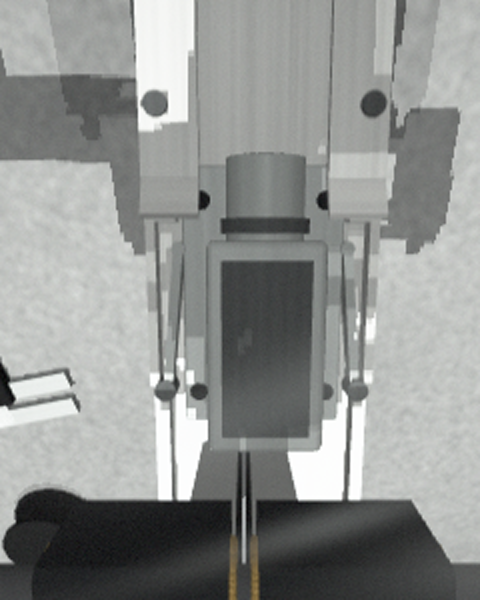

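```bash
python3 -m inch '[{"grip":0,"dx":0.35,"dy":0.1,"dz":0,"rx":0,"ry":0,"rz":0},{"grip":0,"dx":0.35,"dy":0.1,"dz":0,"rx":0,"ry":0,"rz":0},{"grip":0,"dx":0.4,"dy":0,"dz":0,"rx":0,"ry":0,"rz":0},{"grip":0,"dx":0.4,"dy":0,"dz":0,"rx":0,"ry":0,"rz":0}]'
python3 - <<'E'
from h import *
railstat([-4,0,31])
E
python3 -m inch '[{"grip":0,"dx":0.4,"dy":0,"dz":0,"rx":0,"ry":0,"rz":0},{"grip":0,"dx":0.4,"dy":0,"dz":0,"rx":0,"ry":0,"rz":0}]'
python3 - <<'E'
from h import *
railstat([-4,0,31])
w=cams.snapshot("wrist"); save(w,"w9.png",(130,0,370,300),2)
E
```

```text
time: 17.0
tool_pos: [0.6281, -0.0516, 0.175]
ee_rot: [3.14, 0.378, 1.554]
wrist_force: [-0.5, -2.3, -0.4]
width: 0.0004
t 17.0 rail mm [-23.3   1.9  33.8] F rail [-2.   0.4 -1.2] width 0.0004 q [ 0.03  0.29  1.26 -0.38  1.6   0.03]
pos [ 0.6281 -0.0516  0.175 ] rpy [3.14  0.378 1.554] shift units [0.77 0.08 0.12]
rot units [ 0.02 -0.07  0.02]
time: 17.25
tool_pos: [0.6285, -0.0309, 0.1667]
ee_rot: [3.14, 0.377, 1.555]
wrist_force: [-0.2, -0.8, 0.5]
width: 0.0003
t 17.25 rail mm [-0.9  2.  33.8] F rail [-0.9  0.2  0.2] width 0.0003 q [ 0.06  0.3   1.27 -0.38  1.6   0.07]
pos [ 0.6285 -0.0309  0.1667] rpy [3.14  0.377 1.555] shift units [-0.12  0.08  0.11]
rot units [ 0.02 -0.08  0.03]
```

View pics/w9.png

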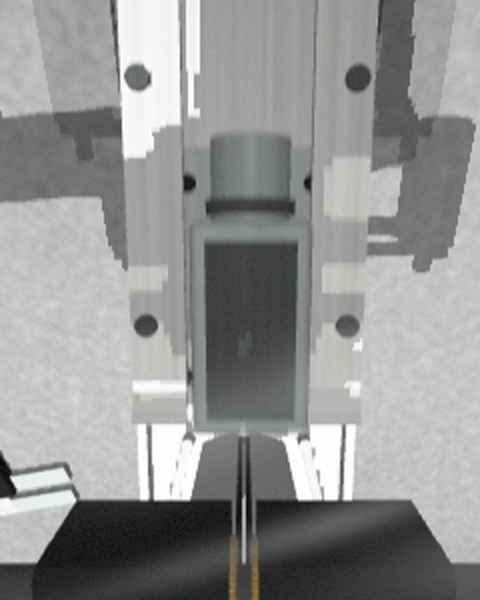

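```bash
python3 -m inch '[{"grip":0,"dx":-0.3,"dy":0,"dz":-1,"rx":0,"ry":0,"rz":0},{"grip":0,"dx":0,"dy":0,"dz":-1,"rx":0,"ry":0,"rz":0},{"grip":0.7,"dx":0,"dy":0,"dz":-1,"rx":0,"ry":0.9,"rz":0},{"grip":0.7,"dx":0,"dy":-1,"dz":-1,"rx":0,"ry":0.9,"rz":0},{"grip":0.7,"dx":0,"dy":-1,"dz":-1,"rx":0,"ry":0.9,"rz":0},{"grip":0.7,"dx":0,"dy":-1,"dz":0,"rx":0,"ry":0.9,"rz":0},{"grip":0.7,"dx":0,"dy":-1,"dz":0,"rx":0,"ry":0.9,"rz":0}]'
python3 - <<'E'
from h import *
toolcmd([0.50,0.085,0.22],[np.pi,0,np.radians(-151)])
tp=cams.snapshot("top");sc=cams.snapshot("scene")
save(sc,"sc5.png",(140,130,300,270),4.5); save(tp,"tp5.png",(180,110,340,180),5)
E
```

```text
time: 18.18
tool_pos: [0.5283, 0.0133, 0.2875]
ee_rot: [-3.141, -0.036, 1.567]
wrist_force: [-0.4, 0.5, 0.2]
width: 0.0472
pos [0.5283 0.0133 0.2875] rpy [-3.141 -0.036  1.567] shift units [ 2.77 -1.14  2.8 ]
rot units [  0.43  -0.26 -23.84]
```

View pics/sc5.png

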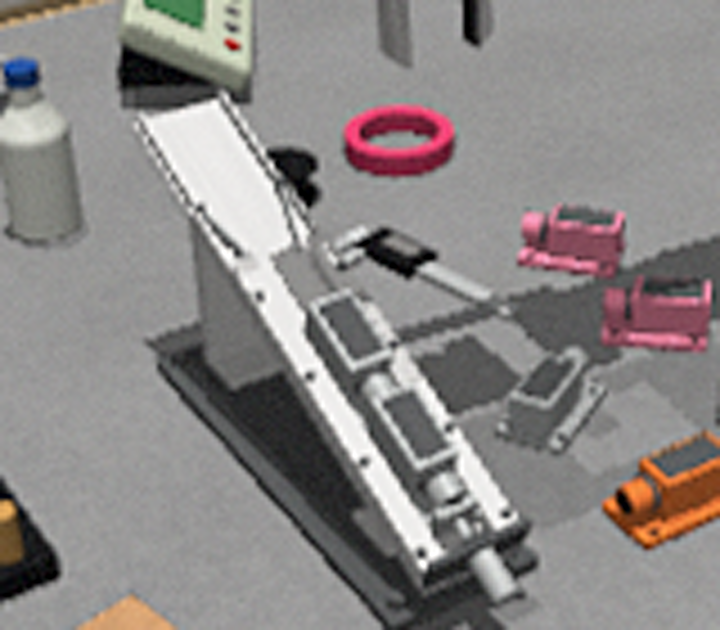

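View pics/tp5.png

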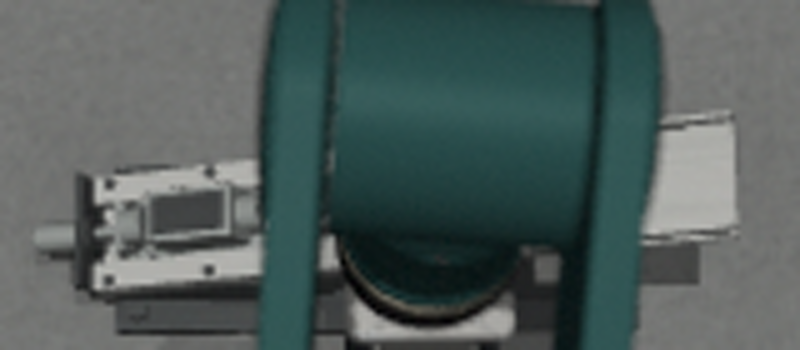

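```bash
python3 -m inch '[{"grip":0.7,"dx":0.9,"dy":-0.4,"dz":0.2,"rx":0,"ry":-0.4,"rz":-1},{"grip":0.7,"dx":0.9,"dy":-0.4,"dz":0.3,"rx":0,"ry":0,"rz":-1},{"grip":0.7,"dx":0.9,"dy":-0.2,"dz":0.3,"rx":0,"ry":0,"rz":-1},{"grip":0.7,"dx":0,"dy":0,"dz":0.2,"rx":0,"ry":0,"rz":-1},{"grip":0.7,"dx":0,"dy":0,"dz":0,"rx":0,"ry":0,"rz":-1},{"grip":0.7,"dx":0,"dy":0,"dz":0,"rx":0,"ry":0,"rz":-1},{"grip":0.7,"dx":0,"dy":0,"dz":0,"rx":0,"ry":0,"rz":-1},{"grip":0.7,"dx":0,"dy":0,"dz":0,"rx":0,"ry":0,"rz":-1},{"grip":0.7,"dx":0,"dy":0,"dz":0,"rx":0,"ry":0,"rz":-1},{"grip":0.7,"dx":0,"dy":0,"dz":0,"rx":0,"ry":0,"rz":-1},{"grip":0.7,"dx":0,"dy":0,"dz":0,"rx":0,"ry":0,"rz":-1},{"grip":0.7,"dx":0,"dy":0,"dz":0,"rx":0,"ry":0,"rz":-1}]'
python3 -c "
from h import *
toolcmd([0.50,0.085,0.22],[np.pi,0,np.radians(-151)])"
```

```text
time: 19.77
tool_pos: [0.5054, 0.0885, 0.258]
ee_rot: [-3.137, 0.008, 2.657]
wrist_force: [0.8, 0.3, 0.2]
width: 0.0657
pos [0.5054 0.0885 0.258 ] rpy [-3.137  0.008  2.657] shift units [ 0.14 -0.22  1.52]
rot units [ -0.09   0.06 -11.35]
```

```bash
python3 -m inch '[{"grip":0.7,"dx":0.1,"dy":-0.2,"dz":0.2,"rx":0,"ry":0,"rz":-1},{"grip":0.7,"dx":0,"dy":0,"dz":0.2,"rx":0,"ry":0,"rz":-1},{"grip":0.7,"dx":0,"dy":0,"dz":0.2,"rx":0,"ry":0,"rz":-1},{"grip":0.7,"dx":0,"dy":0,"dz":0.2,"rx":0,"ry":0,"rz":-1},{"grip":0.7,"dx":0,"dy":0,"dz":0.2,"rx":0,"ry":0,"rz":-1},{"grip":0.7,"dx":0,"dy":0,"dz":0.2,"rx":0,"ry":0,"rz":-1},{"grip":0.7,"dx":0,"dy":0,"dz":0,"rx":0,"ry":0,"rz":-1},{"grip":0.7,"dx":0,"dy":0,"dz":0,"rx":0,"ry":0,"rz":-1},{"grip":0.7,"dx":0,"dy":0,"dz":0,"rx":0,"ry":0,"rz":-1},{"grip":0.7,"dx":0,"dy":0,"dz":0,"rx":0,"ry":0,"rz":-1},{"grip":0.7,"dx":0,"dy":0,"dz":0,"rx":0,"ry":0,"rz":-1},{"grip":0.7,"dx":0,"dy":0,"dz":0,"rx":0,"ry":0,"rz":-0.3}]'
python3 - <<'E'
from h import *
toolcmd([0.50,0.085,0.22],[np.pi,0,np.radians(-151)])
w=cams.snapshot("wrist"); save(w,"w10.png",(150,80,370,280),3)
import pickle; pickle.dump(w,open("w10.pkl","wb"))
E
```

```text
time: 21.28
tool_pos: [0.5099, 0.0953, 0.2206]
ee_rot: [-3.128, -0.002, -2.593]
wrist_force: [1.1, 0.1, -0.6]
width: 0.0656
pos [0.5099 0.0953 0.2206] rpy [-3.128e+00 -2.000e-03 -2.593e+00] shift units [ 0.55 -0.15  0.03]
rot units [-0.16 -0.02  0.48]
```

View pics/w10.png

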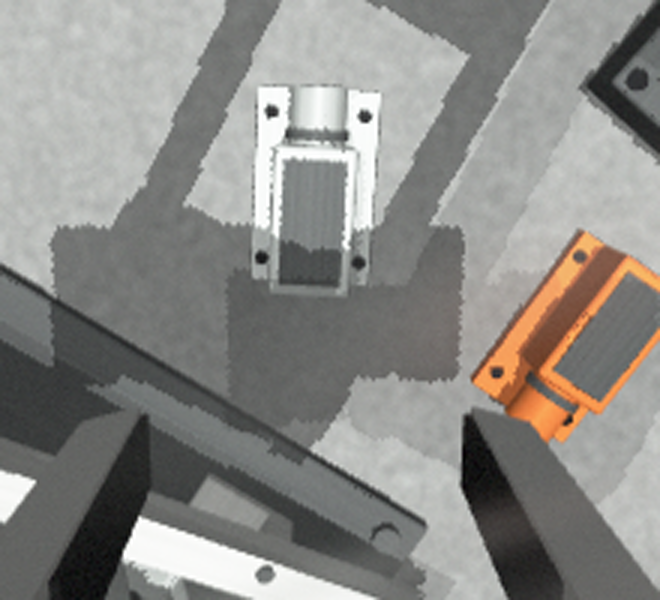

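```bash
python3 - <<'E'
from h import *
import pickle; w=pickle.load(open("w10.pkl","rb"))
px=np.array([(258,86),(381,95),(270,293),(347,297),(251,277),(368,284)])/3+[150,80]
L=np.array([(40,25,8),(40,-25,8),(-40,16,40),(-40,-16,40),(-40,25,8),(-40,-25,8)])/1000
for fz in (None,0): 
    v,r=fit([(w,L,px)],[0.48,0.075,0,-2.6],fz); print(v,np.degrees(v[3]),r)
g=v[:2]-0.015*np.array([np.cos(v[3]),np.sin(v[3])]); print(g)
toolcmd([*g,0.032],[np.pi,0,v[3]])
# orange corner distance
print("orange",onz(w,np.array([474,381])/3+[150,80],0.008),onz(w,np.array([582,232])/3+[150,80],0.008))
M=R.from_euler('z',v[3]).as_matrix()
for p in ((474,381),(582,232)): print(M[:2,:2].T@(onz(w,np.array(p)/3+[150,80],0.008)[:2]-g))
E
```

```text
[ 0.47704628  0.07532056 -0.01012805 -2.64854049] -151.75019180650983 [ 0.5  0.3 -0.2 -0.5 -0.5 -0.1  0.5  0.1  0.2  0.2 -0.5  0. ]
[ 4.76069807e-01  7.47716496e-02 -2.41773348e-05 -2.64854592e+00] -151.75050305699654 [-0.  -1.   0.4 -1.6 -0.9  0.6  0.8  0.8 -0.3  0.7  0.   0.6 -0.1]
[0.48928323 0.08187133]
pos [0.5098 0.0953 0.2206] rpy [-3.128e+00 -2.000e-03 -2.593e+00] shift units [0.97 0.07 7.54]
rot units [-0.16 -0.01  0.63]
orange [0.51092213 0.17723517 0.008     ] [0.43385205 0.17935495 0.008     ]
[-0.06419844 -0.07376358]
[ 0.00268889 -0.11210907]
```

```bash
python3 -m inch '[{"grip":0.7,"dx":0.5,"dy":0.07,"dz":0.9,"rx":-0.16,"ry":0,"rz":0.63},{"grip":0.7,"dx":0.47,"dy":0,"dz":0.9,"rx":0,"ry":0,"rz":0},{"grip":0.7,"dx":0,"dy":0,"dz":0.9,"rx":0,"ry":0,"rz":0},{"grip":0.7,"dx":0,"dy":0,"dz":0.9,"rx":0,"ry":0,"rz":0},{"grip":0.7,"dx":0,"dy":0,"dz":0.8,"rx":0,"ry":0,"rz":0},{"grip":0.7,"dx":0,"dy":0,"dz":0,"rx":0,"ry":0,"rz":0}]'
python3 - <<'E'
from h import *
toolcmd([0.4893,0.0819,0.032],[np.pi,0,-2.6485])
w=cams.snapshot("wrist"); save(w,"w11.png",(150,100,390,280),3.3)
E
```

```text
time: 22.08
tool_pos: [0.4895, 0.0861, 0.1072]
ee_rot: [-3.14, 0.001, -2.653]
wrist_force: [-0.4, 0.5, -0.5]
width: 0.066
pos [0.4895 0.0861 0.1072] rpy [-3.140e+00  1.000e-03 -2.653e+00] shift units [ 0.09 -0.14  3.01]
rot units [-0.02  0.01 -0.06]
```

View pics/w11.png

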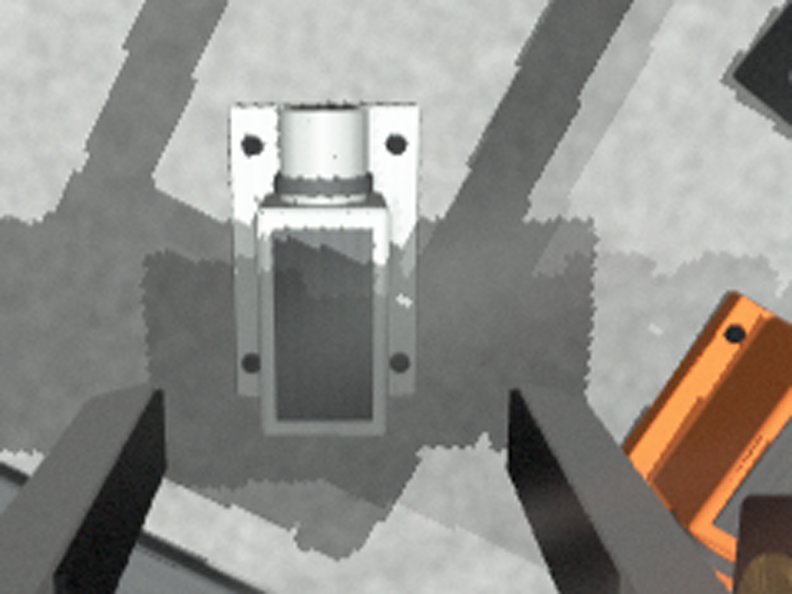

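```bash
python3 -m inch '[{"grip":0.7,"dx":0.15,"dy":-0.14,"dz":0.6,"rx":0,"ry":0,"rz":-0.06},{"grip":0.7,"dx":0.05,"dy":0,"dz":0.8,"rx":0,"ry":0,"rz":0},{"grip":0.7,"dx":0.05,"dy":0,"dz":0.8,"rx":0,"ry":0,"rz":0},{"grip":0.7,"dx":0,"dy":0,"dz":0.65,"rx":0,"ry":0,"rz":0},{"grip":0.7,"dx":0,"dy":0,"dz":0,"rx":0,"ry":0,"rz":0}]'
python3 -c "
from h import *
toolcmd([0.4893,0.0819,0.032],[np.pi,0,-2.6485])"
```

```text
time: 22.75
tool_pos: [0.4896, 0.0792, 0.0371]
ee_rot: [-3.135, 0.009, -2.648]
wrist_force: [-0.4, -0.3, -0.1]
width: 0.0657
pos [0.4896 0.0792 0.0371] rpy [-3.135  0.009 -2.648] shift units [-0.04  0.1   0.21]
rot units [-0.07  0.1   0.  ]
```

```bash
python3 -m inch '[{"grip":0.7,"dx":0,"dy":0.1,"dz":0.15,"rx":0,"ry":0.1,"rz":0},{"grip":0.2,"dx":0,"dy":0,"dz":0,"rx":0,"ry":0,"rz":0},{"grip":0.2,"dx":0,"dy":0,"dz":0,"rx":0,"ry":0,"rz":0},{"grip":0.2,"dx":0,"dy":0,"dz":0,"rx":0,"ry":0,"rz":0},{"grip":0.2,"dx":0,"dy":0,"dz":0,"rx":0,"ry":0,"rz":0},{"grip":0.2,"dx":0,"dy":0,"dz":0,"rx":0,"ry":0,"rz":0}]'
python3 -c "
from h import *
toolcmd([0.4893,0.0819,0.032],[np.pi,0,-2.6485])"
```

```text
time: 23.5
tool_pos: [0.4905, 0.0819, 0.0358]
ee_rot: [-3.134, 0.005, -2.648]
wrist_force: [0.2, 0.6, -0.5]
width: 0.0316
pos [0.4905 0.0819 0.0358] rpy [-3.134  0.005 -2.648] shift units [0.04 0.02 0.15]
rot units [-0.09  0.05  0.01]
```

```bash
python3 -m inch '[{"grip":0.2,"dx":0,"dy":0,"dz":-0.7,"rx":0,"ry":0,"rz":0},{"grip":0.2,"dx":0,"dy":0,"dz":-1,"rx":0,"ry":0,"rz":0},{"grip":0.2,"dx":0,"dy":0,"dz":-1,"rx":0,"ry":0,"rz":0},{"grip":0.2,"dx":0,"dy":0,"dz":-1,"rx":0,"ry":0,"rz":0},{"grip":0.2,"dx":0,"dy":0,"dz":-1,"rx":0,"ry":0,"rz":0},{"grip":0.2,"dx":0,"dy":0,"dz":-1,"rx":0,"ry":0,"rz":0.5},{"grip":0.2,"dx":0,"dy":0,"dz":-1,"rx":0,"ry":0,"rz":1},{"grip":0.2,"dx":0,"dy":0,"dz":-1,"rx":0,"ry":0,"rz":1},{"grip":0.2,"dx":0,"dy":0,"dz":-1,"rx":0,"ry":0,"rz":1},{"grip":0.2,"dx":0,"dy":0,"dz":-1,"rx":0,"ry":0,"rz":1},{"grip":0.2,"dx":0,"dy":0,"dz":-0.7,"rx":0,"ry":0,"rz":1},{"grip":0.2,"dx":0,"dy":0,"dz":-0.1,"rx":0,"ry":0,"rz":1}]'
python3 -m inch '[{"grip":0.2,"dx":0,"dy":0,"dz":-0.2,"rx":0,"ry":0,"rz":1},{"grip":0.2,"dx":0,"dy":0,"dz":-0.2,"rx":0,"ry":0,"rz":1},{"grip":0.2,"dx":0,"dy":0,"dz":-0.1,"rx":0,"ry":0,"rz":1},{"grip":0.2,"dx":0,"dy":0,"dz":-0.1,"rx":0,"ry":0,"rz":1},{"grip":0.2,"dx":0,"dy":0,"dz":-0.1,"rx":0,"ry":0,"rz":1},{"grip":0.2,"dx":0,"dy":0,"dz":-0.1,"rx":0,"ry":0,"rz":1},{"grip":0.2,"dx":0,"dy":0,"dz":-0.1,"rx":0,"ry":0,"rz":1},{"grip":0.2,"dx":0,"dy":0,"dz":-0.1,"rx":0,"ry":0,"rz":1},{"grip":0.2,"dx":0,"dy":0,"dz":-0.1,"rx":0,"ry":0,"rz":1},{"grip":0.2,"dx":0,"dy":0,"dz":-0.1,"rx":0,"ry":0,"rz":1},{"grip":0.2,"dx":0,"dy":0,"dz":-0.1,"rx":0,"ry":0,"rz":1},{"grip":0.2,"dx":0,"dy":0,"dz":-0.1,"rx":0,"ry":0,"rz":1}]'
python3 -c "
from h import *
railstat([-106,0,110])"
```

```text
time: 25.0
tool_pos: [0.4837, 0.0824, 0.31]
ee_rot: [-3.135, -0.0, 3.049]
wrist_force: [0.9, 0.2, -4.4]
width: 0.0314
time: 26.5
tool_pos: [0.4774, 0.0813, 0.3512]
ee_rot: [-3.133, 0.007, 1.964]
wrist_force: [-0.5, -0.2, -4.2]
width: 0.0318
t 26.5 rail mm [ 31.3 155.1 245.9] F rail [ 1.4  0.5 -4. ] width 0.0318 q [ 0.06 -0.04  1.24 -0.01  1.95 -0.34]
pos [0.4774 0.0813 0.3512] rpy [-3.133  0.007  1.964] shift units [-9.    2.86  3.02]
rot units [ 0.82 -4.24  4.67]
```

Now turn/tilt while travelling (roughly 9 units along −x, then down).

```bash
python3 -m inch '[{"grip":0.2,"dx":-1,"dy":0.3,"dz":0,"rx":0.16,"ry":-0.85,"rz":0.93},{"grip":0.2,"dx":-1,"dy":0.5,"dz":0,"rx":0.16,"ry":-0.85,"rz":0.93},{"grip":0.2,"dx":-1,"dy":0.7,"dz":0,"rx":0.16,"ry":-0.85,"rz":0.93},{"grip":0.2,"dx":-1,"dy":0.8,"dz":0,"rx":0.16,"ry":-0.85,"rz":0.93},{"grip":0.2,"dx":-0.5,"dy":0.8,"dz":0,"rx":0.16,"ry":-0.85,"rz":0.93},{"grip":0.2,"dx":0,"dy":0,"dz":0,"rx":0,"ry":0,"rz":0}]'
python3 -c "
from h import *
railstat([-106,0,90])"
```

```text
time: 27.25
tool_pos: [0.5793, -0.0131, 0.3687]
ee_rot: [3.14, 0.392, 1.54]
wrist_force: [-0.8, 0.4, -4.4]
width: 0.0317
t 27.25 rail mm [-60.9  51.4 227.5] F rail [ 2.   0.8 -3.9] width 0.0317 q [ 0.1   0.2   1.   -0.42  1.96 -0.03]
pos [ 0.5793 -0.0131  0.3687] rpy [3.14  0.392 1.54 ] shift units [-1.73  2.1   5.51]
rot units [-0.04  0.09 -0.13]
```

```bash
python3 -m inch '[{"grip":0.2,"dx":-0.6,"dy":0.7,"dz":0.6,"rx":0,"ry":0.09,"rz":-0.13},{"grip":0.2,"dx":-0.6,"dy":0.7,"dz":0.8,"rx":0,"ry":0,"rz":0},{"grip":0.2,"dx":-0.5,"dy":0.7,"dz":0.8,"rx":0,"ry":0,"rz":0},{"grip":0.2,"dx":0,"dy":0,"dz":0.8,"rx":0,"ry":0,"rz":0},{"grip":0.2,"dx":0,"dy":0,"dz":0.8,"rx":0,"ry":0,"rz":0},{"grip":0.2,"dx":0,"dy":0,"dz":0.8,"rx":0,"ry":0,"rz":0},{"grip":0.2,"dx":0,"dy":0,"dz":0.8,"rx":0,"ry":0,"rz":0},{"grip":0.2,"dx":0,"dy":0,"dz":0,"rx":0,"ry":0,"rz":0}]'
python3 -c "
from h import *
railstat([-106,0,48])"
```

```text
time: 28.25
tool_pos: [0.629, -0.1099, 0.251]
ee_rot: [-3.129, 0.375, 1.554]
wrist_force: [-0.3, 0.9, -4.2]
width: 0.0316
t 28.25 rail mm [-105.8    0.    82.4] F rail [ 2.4  0.4 -3.5] width 0.0316 q [-0.07  0.28  1.13 -0.38  1.71 -0.11]
pos [ 0.629  -0.1099  0.251 ] rpy [-3.129  0.375  1.554] shift units [-0.02  0.02  1.38]
rot units [-0.14 -0.1   0.02]
```

```bash
python3 -m inch '[{"grip":0.2,"dx":0,"dy":0,"dz":0.5,"rx":-0.14,"ry":-0.1,"rz":0},{"grip":0.2,"dx":0,"dy":0,"dz":0.5,"rx":0,"ry":0,"rz":0},{"grip":0.2,"dx":0,"dy":0,"dz":0.4,"rx":0,"ry":0,"rz":0},{"grip":0.2,"dx":0,"dy":0,"dz":0,"rx":0,"ry":0,"rz":0}]'
python3 - <<'E'
from h import *
railstat([-104,0,36])
w=cams.snapshot("wrist"); save(w,"w12.png",(150,30,350,300),2.2)
E
```

```text
time: 28.75
tool_pos: [0.6296, -0.1241, 0.219]
ee_rot: [3.139, 0.383, 1.553]
wrist_force: [0.2, -0.0, -3.1]
width: 0.0314
t 28.75 rail mm [-107.    -0.9   47.4] F rail [ 1.1 -0.2 -2.9] width 0.0314 q [-0.09  0.27  1.2  -0.38  1.63 -0.1 ]
pos [ 0.6296 -0.1241  0.219 ] rpy [3.139 0.383 1.553] shift units [ 0.12 -0.04  0.46]
rot units [ 0.03 -0.01  0.  ]
```

View pics/w12.png

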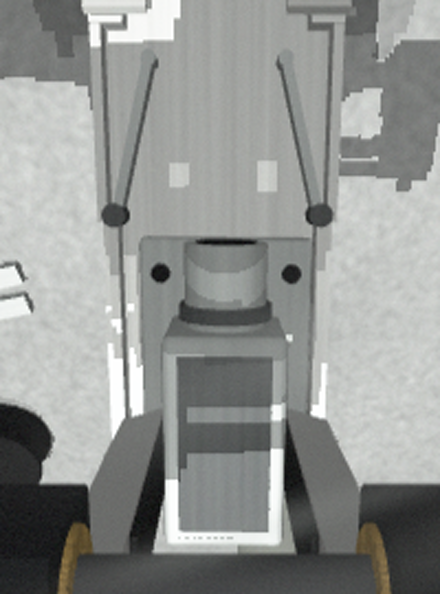

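```bash
python3 -m inch '[{"grip":0.2,"dx":0.1,"dy":-0.06,"dz":0.25,"rx":0,"ry":0,"rz":0},{"grip":0.2,"dx":0,"dy":0,"dz":0.2,"rx":0,"ry":0,"rz":0},{"grip":0.2,"dx":0,"dy":0,"dz":0.1,"rx":0,"ry":0,"rz":0}]'
python3 -c "
from h import *
railstat([-104,0,36])"
```

```text
time: 29.18
tool_pos: [0.6292, -0.1263, 0.2078]
ee_rot: [3.134, 0.383, 1.552]
wrist_force: [-0.9, 3.8, 3.2]
width: 0.0318
t 29.18 rail mm [-104.8   -0.6   36.2] F rail [2.3 1.  4.4] width 0.0318 q [-0.09  0.27  1.23 -0.38  1.6  -0.09]
pos [ 0.6292 -0.1263  0.2078] rpy [3.134 0.383 1.552] shift units [ 0.03 -0.02  0.01]
rot units [ 0.09 -0.01 -0.01]
```

Contact with the floor. Release and retreat.

```bash
python3 -m inch '[{"grip":0.6,"dx":0,"dy":0,"dz":0,"rx":0,"ry":0,"rz":0},{"grip":0.6,"dx":0,"dy":0,"dz":0,"rx":0,"ry":0,"rz":0},{"grip":0.6,"dx":0,"dy":0,"dz":-0.5,"rx":0,"ry":0,"rz":0},{"grip":0.6,"dx":0,"dy":0,"dz":-1,"rx":0,"ry":0,"rz":0},{"grip":0.6,"dx":0,"dy":0,"dz":-1,"rx":0,"ry":0,"rz":0},{"grip":0,"dx":-0.6,"dy":0,"dz":0,"rx":0,"ry":0,"rz":0},{"grip":0,"dx":-0.6,"dy":0,"dz":0.2,"rx":0,"ry":0,"rz":0}]'
python3 - <<'E'
from h import *
railstat([-137,0,32])
w=cams.snapshot("wrist"); save(w,"w13.png",(130,30,370,300),2.2)
E
```

```text
time: 30.05
tool_pos: [0.6302, -0.1335, 0.2817]
ee_rot: [3.122, 0.387, 1.549]
wrist_force: [1.2, -0.3, -0.9]
width: 0.0398
t 30.05 rail mm [-139.1   -1.7  102. ] F rail [ 0.  -1.2 -1. ] width 0.0398 q [-0.1   0.26  1.1  -0.39  1.72 -0.15]
pos [ 0.6302 -0.1335  0.2817] rpy [3.122 0.387 1.549] shift units [ 0.09 -0.12  2.8 ]
rot units [ 0.21  0.04 -0.04]
```

View pics/w13.png

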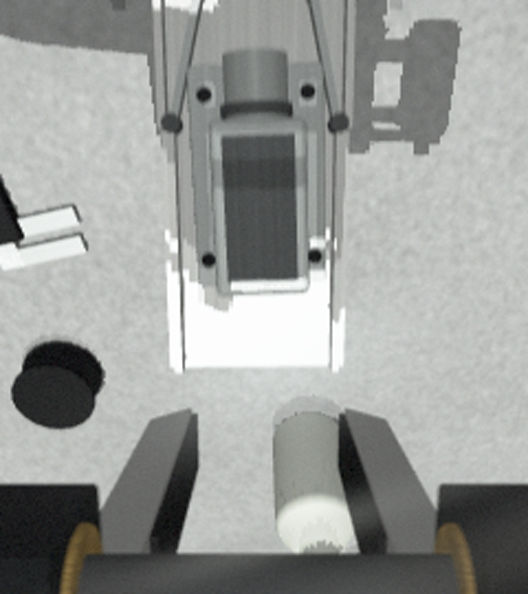

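```bash
python3 -m inch '[{"grip":0,"dx":0,"dy":-0.2,"dz":0.6,"rx":0.2,"ry":0,"rz":0},{"grip":0,"dx":0,"dy":0,"dz":0.7,"rx":0,"ry":0,"rz":0},{"grip":0,"dx":0,"dy":0,"dz":0.7,"rx":0,"ry":0,"rz":0},{"grip":0,"dx":0,"dy":0,"dz":0.6,"rx":0,"ry":0,"rz":0},{"grip":0,"dx":0,"dy":0,"dz":0.1,"rx":0,"ry":0,"rz":0}]'
python3 -c "
from h import *
railstat([-80,3,32])"
```

```text
time: 30.72
tool_pos: [0.6214, -0.1648, 0.2089]
ee_rot: [-3.132, 0.387, 1.547]
wrist_force: [-0.1, -0.2, -0.2]
width: 0.0005
t 30.73 rail mm [-141.     6.6   22.8] F rail [-0.1  0.1 -0.2] width 0.0005 q [-0.15  0.27  1.23 -0.39  1.6  -0.14]
pos [ 0.6214 -0.1648  0.2089] rpy [-3.132  0.387  1.547] shift units [ 2.44  0.13 -0.38]
rot units [-0.14  0.04 -0.06]
```

```bash
python3 -m inch '[{"grip":0,"dx":0,"dy":0.1,"dz":-0.35,"rx":-0.14,"ry":0,"rz":0},{"grip":0,"dx":0.3,"dy":0,"dz":0,"rx":0,"ry":0,"rz":0},{"grip":0,"dx":0.5,"dy":0,"dz":0,"rx":0,"ry":0,"rz":0},{"grip":0,"dx":0.5,"dy":0,"dz":0,"rx":0,"ry":0,"rz":0},{"grip":0,"dx":0.5,"dy":0,"dz":0,"rx":0,"ry":0,"rz":0},{"grip":0,"dx":0.3,"dy":0,"dz":0,"rx":0,"ry":0,"rz":0}]'
python3 - <<'E'
from h import *
railstat([-80,3,32])
w=cams.snapshot("wrist"); save(w,"w14.png",(130,0,370,300),2)
E
```

```text
time: 31.48
tool_pos: [0.6266, -0.1139, 0.203]
ee_rot: [3.13, 0.4, 1.542]
wrist_force: [-1.4, -2.8, 1.4]
width: 0.0001
t 31.48 rail mm [-91.5   2.3  36.3] F rail [-3.1  1.4  0.3] width 0.0001 q [-0.06  0.27  1.24 -0.4   1.6  -0.05]
pos [ 0.6266 -0.1139  0.203 ] rpy [3.13  0.4   1.542] shift units [ 0.46 -0.04  0.17]
rot units [ 0.09  0.18 -0.11]
```

View pics/w14.png

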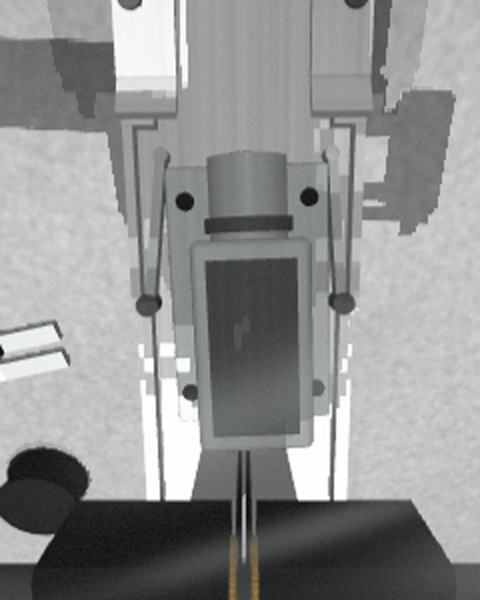

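```bash
python3 -m inch '[{"grip":0,"dx":-0.1,"dy":-0.2,"dz":0.15,"rx":0.09,"ry":0.18,"rz":-0.1},{"grip":0,"dx":0.3,"dy":0,"dz":0,"rx":0,"ry":0,"rz":0},{"grip":0,"dx":0.3,"dy":0,"dz":0,"rx":0,"ry":0,"rz":0},{"grip":0,"dx":0.3,"dy":0,"dz":0,"rx":0,"ry":0,"rz":0},{"grip":0,"dx":0.3,"dy":0,"dz":0,"rx":0,"ry":0,"rz":0}]'
python3 - <<'E'
from h import *
railstat([-80,2,32])
w=cams.snapshot("wrist"); save(w,"w15.png",(130,0,370,300),2)
E
```

```text
time: 32.15
tool_pos: [0.6214, -0.0867, 0.1872]
ee_rot: [-3.139, 0.38, 1.553]
wrist_force: [-0.8, -2.0, 0.8]
width: 0.0003
t 32.15 rail mm [-60.5   8.   31.9] F rail [-2.2  0.8 -0. ] width 0.0003 q [-0.03  0.27  1.27 -0.38  1.6  -0.02]
pos [ 0.6214 -0.0867  0.1872] rpy [-3.139  0.38   1.553] shift units [-0.78  0.24 -0.01]
rot units [-0.02 -0.05  0.01]
```

View pics/w15.png

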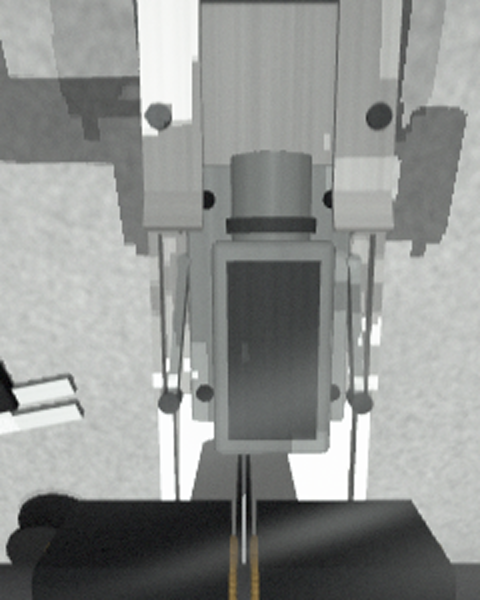

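```bash
python3 -m inch '[{"grip":0,"dx":0.25,"dy":0.15,"dz":0,"rx":0,"ry":0,"rz":0},{"grip":0,"dx":0.3,"dy":0.1,"dz":0,"rx":0,"ry":0,"rz":0},{"grip":0,"dx":0.3,"dy":0,"dz":0,"rx":0,"ry":0,"rz":0},{"grip":0,"dx":0.3,"dy":0,"dz":0,"rx":0,"ry":0,"rz":0},{"grip":0,"dx":0.3,"dy":0,"dz":0,"rx":0,"ry":0,"rz":0}]'
python3 - <<'E'
from h import *
railstat([-5,1,32])
E
```

```text
time: 32.83
tool_pos: [0.6284, -0.0498, 0.1721]
ee_rot: [-3.137, 0.379, 1.555]
wrist_force: [-1.0, -2.5, 1.0]
width: 0.0006
t 32.83 rail mm [-20.5   1.7  31.8] F rail [-2.7  0.9 -0. ] width 0.0006 q [ 0.03  0.3   1.26 -0.38  1.6   0.04]
pos [ 0.6284 -0.0498  0.1721] rpy [-3.137  0.379  1.555] shift units [ 0.62  0.03 -0.01]
rot units [-0.04 -0.06  0.02]
```

```bash
python3 -m inch '[{"grip":0,"dx":0.25,"dy":0,"dz":0,"rx":0,"ry":0,"rz":0},{"grip":0,"dx":0.25,"dy":0,"dz":0,"rx":0,"ry":0,"rz":0}]'
python3 -c "
from h import *
railstat([-3,1,32])"
```

```text
time: 33.08
tool_pos: [0.6286, -0.0416, 0.1691]
ee_rot: [-3.139, 0.388, 1.552]
wrist_force: [-1.0, -10.2, 4.3]
width: 0.0005
t 33.08 rail mm [-11.8   1.7  32. ] F rail [-11.1   0.8   0.2] width 0.0005 q [ 0.05  0.31  1.26 -0.39  1.6   0.06]
pos [ 0.6286 -0.0416  0.1691] rpy [-3.139  0.388  1.552] shift units [ 0.35  0.03 -0.  ]
rot units [-0.04  0.05 -0.01]
```

Buffer contact (11 N). Push on, firmly but in small steps.

```bash
python3 -m inch '[{"grip":0,"dx":0.3,"dy":0,"dz":0,"rx":0,"ry":0.05,"rz":0},{"grip":0,"dx":0.35,"dy":0,"dz":0,"rx":0,"ry":0,"rz":0}]'
python3 -c "
from h import *
railstat([-3,1,32])"
python3 -m inch '[{"grip":0,"dx":0.35,"dy":0,"dz":0,"rx":0,"ry":0,"rz":0},{"grip":0,"dx":0.35,"dy":0,"dz":0,"rx":0,"ry":0,"rz":0}]'
python3 - <<'E'
from h import *
railstat([-3,1,32])
w=cams.snapshot("wrist"); save(w,"w16.png",(130,60,370,300),2.4)
E
```

```text
time: 33.33
tool_pos: [0.6292, -0.0348, 0.1671]
ee_rot: [3.14, 0.402, 1.544]
wrist_force: [-0.9, -13.2, 3.8]
width: 0.0004
t 33.33 rail mm [-4.7  1.1 32.8] F rail [-13.7   0.7  -1.4] width 0.0004 q [ 0.06  0.31  1.26 -0.4   1.6   0.08]
pos [ 0.6292 -0.0348  0.1671] rpy [3.14  0.402 1.544] shift units [0.07 0.   0.03]
rot units [-0.02  0.2  -0.09]
time: 33.58
tool_pos: [0.63, -0.0297, 0.1659]
ee_rot: [3.135, 0.425, 1.534]
wrist_force: [-2.1, -19.5, 7.7]
width: 0.0008
t 33.58 rail mm [ 0.4  0.4 33.5] F rail [-21.1   1.7  -0.2] width 0.0008 q [ 0.08  0.32  1.26 -0.42  1.6   0.11]
pos [ 0.63   -0.0297  0.1659] rpy [3.135 0.425 1.534] shift units [-0.13 -0.02  0.07]
rot units [-0.01  0.47 -0.2 ]
```

View pics/w16.png

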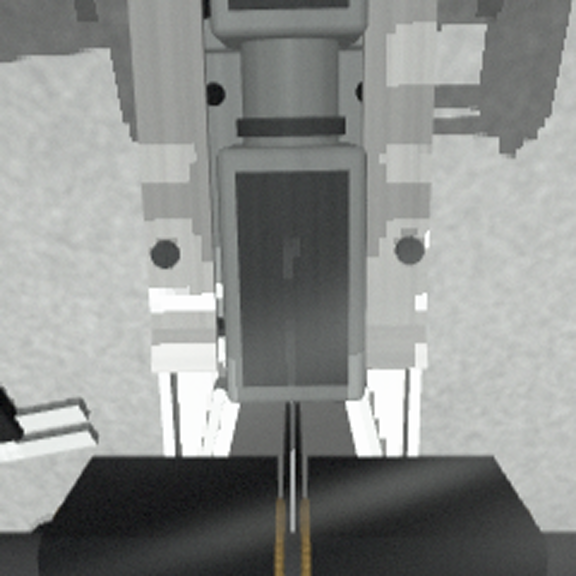

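```bash
python3 -m inch '[{"grip":0,"dx":-0.3,"dy":0,"dz":0,"rx":0,"ry":0,"rz":0},{"grip":0,"dx":-0.4,"dy":0,"dz":0,"rx":0,"ry":0.3,"rz":-0.2},{"grip":0,"dx":-0.6,"dy":0,"dz":0,"rx":0,"ry":0,"rz":0}]'
python3 - <<'E'
from h import *
railstat([-3,1,32])
w=cams.snapshot("wrist"); save(w,"w17.png",(130,60,370,300),2.4)
E
```

```text
time: 34.0
tool_pos: [0.6293, -0.0609, 0.1792]
ee_rot: [-3.141, 0.401, 1.553]
wrist_force: [0.5, 0.5, 0.1]
width: 0.0004
t 34.0 rail mm [-33.5   0.5  34.2] F rail [ 0.4 -0.5  0.3] width 0.0004 q [ 0.02  0.3   1.26 -0.4   1.6   0.03]
pos [ 0.6293 -0.0609  0.1792] rpy [-3.141  0.401  1.553] shift units [ 1.22 -0.02  0.07]
rot units [-0.01  0.19  0.01]
```

View pics/w17.png

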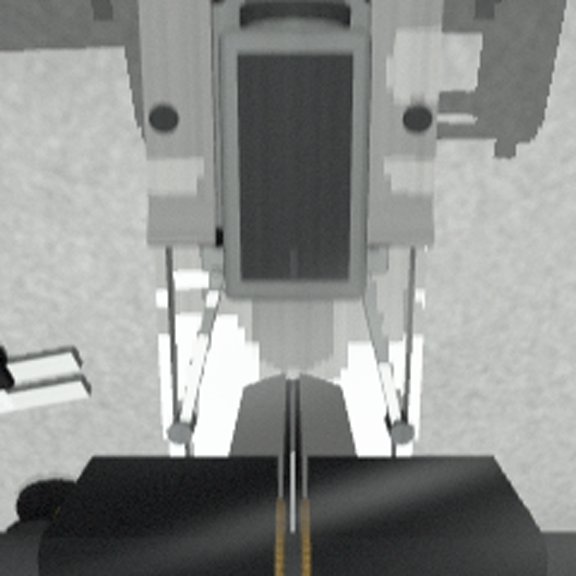

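```bash
python3 -m inch '[{"grip":0,"dx":-0.4,"dy":0,"dz":-0.6,"rx":0,"ry":0,"rz":0},{"grip":0,"dx":-0.4,"dy":0,"dz":-1,"rx":0,"ry":0,"rz":0},{"grip":0,"dx":0,"dy":0,"dz":-1,"rx":0,"ry":0,"rz":0},{"grip":0,"dx":0,"dy":0,"dz":-1,"rx":0,"ry":0,"rz":0},{"grip":0,"dx":0,"dy":0,"dz":0,"rx":0,"ry":0,"rz":0},{"grip":0,"dx":0,"dy":0,"dz":0,"rx":0,"ry":0,"rz":0},{"grip":0,"dx":0,"dy":0,"dz":0,"rx":0,"ry":0,"rz":0},{"grip":0,"dx":0,"dy":0,"dz":0,"rx":0,"ry":0,"rz":0}]'
python3 - <<'E'
from h import *
railstat([-3,1,32])
w=cams.snapshot("wrist"); save(w,"w18.png",(130,0,370,240),2.4)
sc=cams.snapshot("scene"); save(sc,"sc6.png",(140,130,340,290),4)
L=np.array([(0,-18,9),(0,18,9),(0,-16,40),(0,16,40),(0,-25,8),(0,25,8)])
print(np.round((proj(w,[rw(p) for p in L])-[130,0])*2.4))
E
```

```text
time: 35.05
tool_pos: [0.6297, -0.0438, 0.275]
ee_rot: [3.141, 0.4, 1.552]
wrist_force: [-0.1, -0.9, 0.0]
width: 0.0002
t 35.05 rail mm [-53.5   0.4 129.3] F rail [-0.8  0.  -0.3] width 0.0002 q [ 0.05  0.28  1.09 -0.41  1.78 -0.02]
pos [ 0.6297 -0.0438  0.275 ] rpy [3.141 0.4   1.552] shift units [ 2.08 -0.02  3.86]
rot units [ 0.01  0.19 -0.  ]
[[338. 318.]
 [244. 318.]
 [337. 323.]
 [244. 323.]
 [356. 318.]
 [226. 318.]]
```

View pics/w18.png

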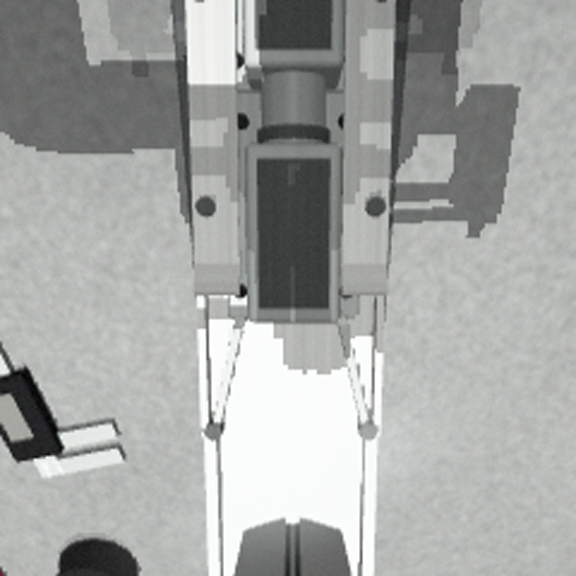

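View pics/sc6.png

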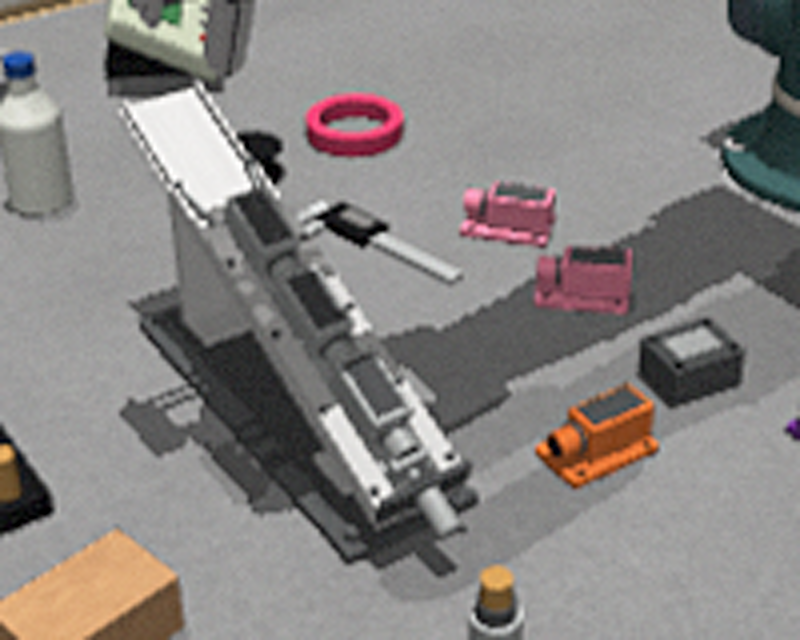

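```bash
python3 -c "
from h import *
print(robot.close_job())"
```

```text
the job is handed in; nothing more can be done
None
```

I filled the magazine: both grey housings are in the slot behind the one already there, snout first, and both spring clips are shut behind the last one. I then handed the job in at about 35 s of the 72 s allowed; no verdict is reported.

- **How it went:** I picked up each housing by its block, set it down on the apron and pushed it through the clips with the closed fingers. Each sat 2–4° askew on the apron, so I pushed slightly off-centre until it straightened in the slot.
- **Last push:** it reached about 21 N, so the buffer was at or near its stop.
- **Last checks:** about 1 s after the arm backed away, the wrist view showed the row resting against the clips. The clip tips matched their shut position within 1–2 pixels, and the wrist force was near zero. The listed bystanders and look-alikes in the final scene crop had not visibly moved. That crop did not show the brush, and I took no final picture of it.
- **Disagreements:**
  - The free fit of the rail's height gave 129 mm against the stated 135 mm. I used 135 mm, and contact with the apron floor agreed with it.
  - The free fits of the housings' height were 8–10 mm low, so I took them as lying on the bench.
  - One descent came about 9 mm lower than planned behind the last housing, without touching anything, and I corrected it before pushing.

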